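Lock the test plug in the cam fixture

ROBOT

A 6-joint arm with a two-finger parallel gripper is mounted at the origin on the work surface. World frame = base frame: x ahead of the robot, y to its left, z up, the work surface at z = 0. Lengths are in m, angles in degrees, forces in N, time in s.
With the tool pointing down it reaches from about 0.3 to 0.75 m from the base axis. Payload 8.5 kg.
Tool frame: the origin (TCP) lies at the very end of the fingers, on their centre line; the grasp point (between the pads) lies 19 mm behind it (hold_point_z is the distance from the TCP to the grasp point, in m); z points along the fingers, y is the direction in which the jaws open and shut (so a half turn about z gives the same grasp; the last joint's range is limited). The gripper opens to 85 mm and grips with 20 to 120 N. Pads are 22 mm wide; open, the fingers measure 114 mm over their backs; the gripper's body (76 mm by 85 mm) begins 54 mm behind the grasp point. The pads swing forward as they close: fully open they stand 13 mm farther back than shut.
Start: joints at [-12.336, 21.807, 74.336, -0, 83.858, -12.336], TCP at [0.55, 0, 0.231] pointing down, gripper open.
Joint ranges: [-178.18, 178.18], [-50.72, 133.34], [12.68, 142.11], [-81.47, 261.47], [9.98, 163.14], [-165.26, 165.26]. Speed limits (degrees/s): [136.94, 136.94, 180, 180, 180, 180].

INTERFACE

Orientations are given as a 3x3 rotation matrix whose columns are the frame's x, y, z axes.
In Python, from rig import observe, get_image, close_job, hold_point_z gives the robot as it stands. The module is installed in compiled form; this text tells all that it offers.
- The arm moves only by the tool jog_arm, never from a script. Its arguments are lists of equal length, an entry for each row: "travel": the shift along the world's x, y, z in m, a list of three; "dr": the turn, a rotation vector about the world's x, y, z in rad, a list of three. In form: {"travel": [[x, y, z], ...], "dr": [[rx, ry, rz], ...]}. A call has 1 to 20 rows; each row shifts and turns the commanded pose from where the row before left it; what a row does not reach is not made up. A row lasts 1/12 s, in which the tool goes at most 41.7 mm and 7.16 degrees, less where a joint would pass 70% of its speed; a pose out of reach is approached as far as the arm can. A call with a gripper value outside its range is refused whole. "jaw" is the finger opening in m, from 0 to 0.0854, set as the call begins (left out, the last holds). The fingers move at their own pace and stop on an object; "newtons" is the grip in N (left out, the last holds). Time passes only in rows, so rows that do not move let the fingers close. It gives the time, the measured TCP pose, the force and the opening at its end, in the units of the state.
- observe(): the state, without advancing time (a new reading comes with each control period).
- get_image(name): name is "scene" or "side" or "wrist"; returns a dict with "color" (384x512x3 uint8, red, green, blue), "fovy" (degrees; the focal length in pixels is half the picture's height over the tangent of half this angle, whatever the lens; pixels are square), "cx", "cy" (the principal point, pixels), "R" (3x3) and "t" (3): a world point X has camera coordinates R X + t. Camera axes: x right, y down, z forward; pixel columns grow to the right and rows downward; lengths in m; the calibration is good to about 2 mm. A picture is of the moment at which its call begins. There is no depth.
- close_job(): hands the job in, once; it reports no verdict.
The state is a dict: "time_s": time; "q": joint angles; "qvel": joint speeds; "joint_efforts": joint torques, N m; "position": TCP position; "tool_rot": TCP orientation; "ft_force": force on the tool from outside, world axes, zero at the start; "wrist_torque": the same for the moment, N m; "grip_width": finger opening in m.
Only numpy, scipy, OpenCV 4.12 (cv2) and the standard library are available. Lean on these libraries where they do the work, as an engineer would, in place of code of your own. Each camera call takes 0.05 s, during which the arm holds its last target.

TASK

Stand the grooved steel plug fully home in the round socket of the lock fixture. Then grip the black bar knob and turn it gently clockwise (seen from above) until the sprung bolt drops into the plug's groove, stop there without forcing the knob on against the notch, and let go. Leave the plain plug and the small fitting where they stand, and do not ram the plug.

Things in the scene. Friction and masses are not known exactly. Their poses are not given: they have to be found in the camera images.
- plug: Loose turned steel plug, 78 mm tall, about 0.3 kg, standing upright. Origin: centre of its underside, z along its axis; round, so yaw does not matter. From below: 30 mm diameter foot (3 mm chamfer) up to 24 mm, groove of 18 mm diameter from 24 to 36 mm, 30 mm flange from 36 to 41 mm, plain 22 mm diameter stem from 41 to 78 mm to grip it by.
- plain_plug: Bystander: loose steel plug without groove, 34 mm diameter, 64 mm tall with a 20 mm stem. Origin: centre of its underside. Leave it where it stands.
- fitting: Bystander: loose small hose fitting, brass foot 26 mm in diameter and 12 mm high, dark stem to 32 mm. Origin: centre of its underside. Leave it where it stands.
- fixture: Steel lock fixture fixed to the bench: plate 100 mm (its x) by 230 mm (its y) by 18 mm. Origin: centre of the plate's underside, on the bench; z up. On its y axis lie the socket (y = -65 mm) and the knob's axis (y = +50 mm); between them a bridge (up to 41 mm over the bench) guides the bolt; a spring block (up to 44 mm) stands at y = +106 mm.
- socket (a point): Centre of the mouth of the round socket in the plate's top face, 18 mm above the bench; axes as the fixture's. Hole 31.6 mm diameter with a 1.5 mm chamfer, 15 mm deep: when the plug is fully home its underside lies 15 mm below this point, its groove faces the bolt, and its stem top is 81 mm above the bench.
- knob: Black bar knob on a vertical axis. Origin: on the axis, level with the bench; z up, x along the bar, so its yaw is the bar's heading. Bar 52 mm long, 14 mm wide, 45 to 79 mm above the bench, on a 74 mm diameter metal skirt (41 to 46 mm) that covers the cam. Turns clockwise from above with about 0.2 N m, stays where left; starts within 0.2 rad of its back stop.
- knob_grip (a point): On the knob's axis, 66 mm above the bench: a good height to grip the bar across its 14 mm width. The notch under the skirt cannot be measured: it comes up after 0.7 to 2.4 rad of turn from the start, differently each time; let go and take a fresh grip as often as needed.
- roller: Steel roller, 10 mm diameter, on the bolt; origin: its centre. A 6 N spring holds it on the cam's 60 mm diameter rim, on the fixture's +y side of the knob. It drops 6 mm into the cam's notch, 16 mm wide; then the knob has 0.2 rad of play in all before a notch wall stops it. Over 14 N between cam and roller counts as forcing the knob.
- bolt (a joint): Travel of the sprung bolt (m) along the fixture's -y: 0 while the roller rides on the cam's rim, 0.006 when it has dropped into the notch and the nose has entered the plug's groove. It stops at about 0.002 if the plug is in the way and not fully home; if it drops with no plug in the socket, the nose blocks the socket.
- bolt_nose (a point): Tip of the bolt's nose (10 mm wide, 6 mm tall), 33 mm above the bench; 17 mm from the socket's axis before it drops.
Mind the look-alikes: they are no part of the job. What is shaped like the plug but green or orange is not meant.

How it is judged:
By the outcome, as a careful person would: the job done as asked, in the order asked, and still so for the second after the job is handed in, with the robot touching nothing.
It also fails if it takes over 72 s, if anything falls off the work surface, if the arm or the gripper's body presses on something with over 40 N, if the wrist force passes 120 N, or if a joint passes its speed limit or range.

## Working session

There is one attempt and no reset: what is moved stays moved. The work goes in short steps, Python scripts to look and compute and a tool call to move; the robot and the scene stay as the last step left them, time stands still between calls to the robot, and variables do not carry over. Pictures are saved under pics/ and viewed, and the job is handed in when it is done.

Besides the shell and the picture viewer there is one more tool, called as name(argument=value, ...) on one line, values as JSON. jog_arm: Moves the arm, as the interface text tells. Its arguments: {"type":"object","properties":{"travel":{"type":"array"},"dr":{"type":"array"},"jaw":{"type":"number"},"newtons":{"type":"number"}},"required":["travel","dr"]}

```bash
mkdir -p pics; ls; python3 - <<'E'
from rig import *
import rig,cv2,numpy as np
print(observe()); print(hold_point_z if not callable(hold_point_z) else hold_point_z())
for n in ["scene","side","wrist"]:
    d=get_image(n); cv2.imwrite(f"pics/{n}0.png",d["color"][:,:,::-1]); print(n,d["fovy"],d["cx"],d["cy"],np.round(d["R"],4).tolist(),np.round(d["t"],4).tolist(), [k for k in d])
E
```

```text
pics
{'time_s': 0.0, 'q': array([-1.23369670e+01,  2.18411726e+01,  7.43851873e+01, -2.67362192e-03,
        8.38591269e+01, -1.23352546e+01]), 'qvel': array([-0.06283299, -0.02881919, -0.00475868,  0.03256571, -0.0124098 ,
        0.06499017]), 'joint_efforts': array([-1.00240642e-03, -4.48466885e+01, -2.31285810e+01, -2.87182611e-04,
        4.73836102e-03,  1.77242771e-05]), 'position': array([5.49697666e-01, 4.01772687e-05, 2.30707525e-01]), 'tool_rot': array([[ 2.50613917e-05,  9.99998923e-01, -1.46748457e-03],
       [ 9.99999962e-01, -2.46601147e-05,  2.73462902e-04],
       [ 2.73426419e-04, -1.46749136e-03, -9.99998886e-01]]), 'ft_force': array([-0.35377631,  0.02280229,  1.0471677 ]), 'wrist_torque': array([-0.00769483, -0.016019  ,  0.01123384]), 'grip_width': 0.0853186311595169}
0.0187
scene 42.89485601006267 263.5577208490683 192.1475561306984 [[0.5666, 0.8239, -0.0136], [0.5484, -0.3894, -0.7401], [-0.615, 0.4119, -0.6724]] [-0.2767, -0.2689, 1.317] ['color', 'fovy', 'cx', 'cy', 'R', 't']
side 49.7050221826597 264.3088398821109 194.83062127197172 [[0.9943, -0.1037, 0.0244], [-0.0323, -0.5124, -0.8581], [0.1015, 0.8525, -0.5128]] [-0.5399, 0.0444, 0.8062] ['color', 'fovy', 'cx', 'cy', 'R', 't']
wrist 60.534913831097306 255.99942366651905 196.21648669198268 [[1.0, -0.0001, -0.0015], [0.0003, -0.9643, 0.2649], [-0.0015, -0.2649, -0.9643]] [-0.5488, -0.0348, 0.3783] ['color', 'fovy', 'cx', 'cy', 'R', 't']
```

View pics/scene0.png

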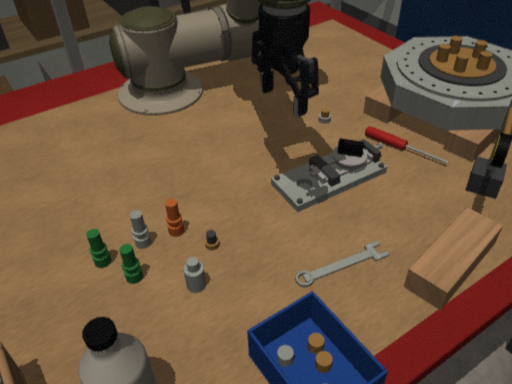

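View pics/side0.png

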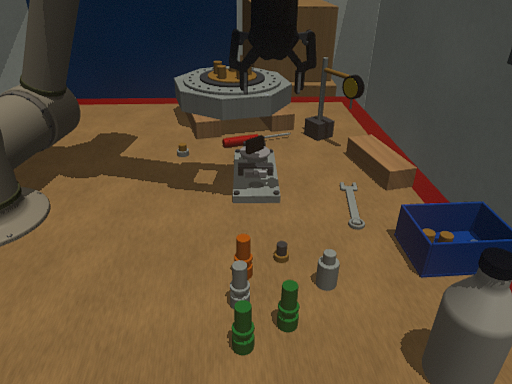

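View pics/wrist0.png

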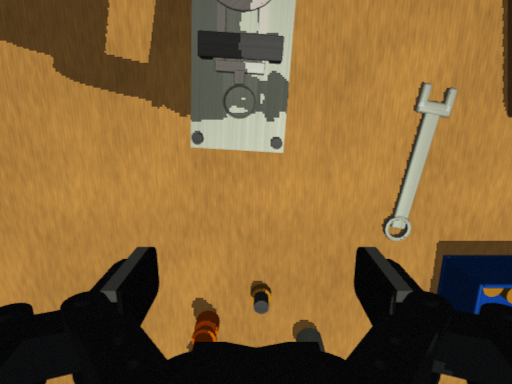

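The scene picture shows the candidates for the plug:
- grey grooved plug (140,230)
- orange look-alike (174,218)
- green look-alikes (98,250) and (131,265)
- plain plug (195,275)
- fitting (211,240)

I choose the grey grooved one and check it in a close crop.

```bash
cat > h.py <<'E'
import numpy as np,cv2
from rig import *
from scipy.optimize import least_squares
def K(d):
    f=d["color"].shape[0]/2/np.tan(np.radians(d["fovy"]/2)); return f,d["cx"],d["cy"]
def proj(d,X):
    X=np.atleast_2d(X); c=X@np.array(d["R"]).T+np.array(d["t"]); f,cx,cy=K(d)
    return np.c_[f*c[:,0]/c[:,2]+cx,f*c[:,1]/c[:,2]+cy]
def ray(d,u,v):
    f,cx,cy=K(d); R=np.array(d["R"]); o=-R.T@np.array(d["t"]); return o,R.T@np.array([(u-cx)/f,(v-cy)/f,1])
def atz(d,u,v,z):
    o,r=ray(d,u,v); return o+r*(z-o[2])/r[2]
def crop(d,name,x0,y0,x1,y1,s):
    c=d["color"][y0:y1,x0:x1,::-1]; cv2.imwrite(f"pics/{name}.png",cv2.resize(c,None,fx=s,fy=s,interpolation=cv2.INTER_CUBIC))
E
python3 - <<'E'
from h import *
import pickle
D={n:get_image(n) for n in["scene","side","wrist"]}
pickle.dump(D,open("d0.pkl","wb"))
crop(D["scene"],"c1",80,190,230,300,5)
crop(D["side"],"c2",215,225,345,360,4)
crop(D["scene"],"c3",265,130,395,215,6)
crop(D["side"],"c4",220,130,290,210,7)
E
```

```text
(no output)
```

View pics/c1.png

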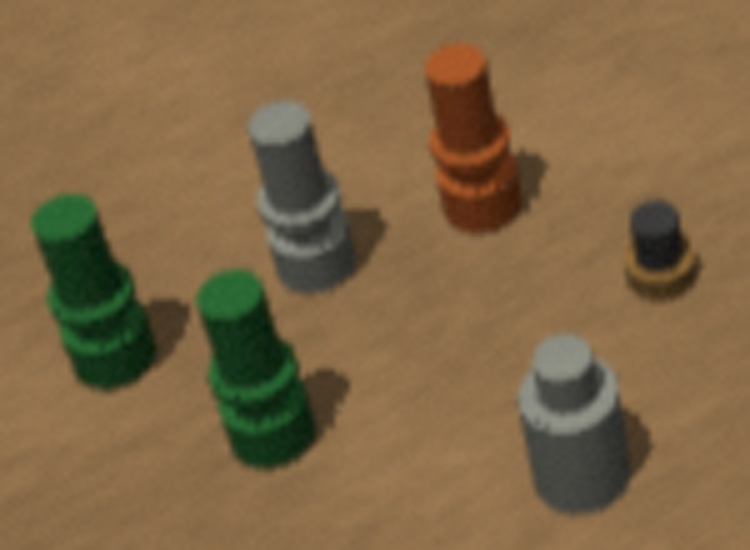

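View pics/c2.png

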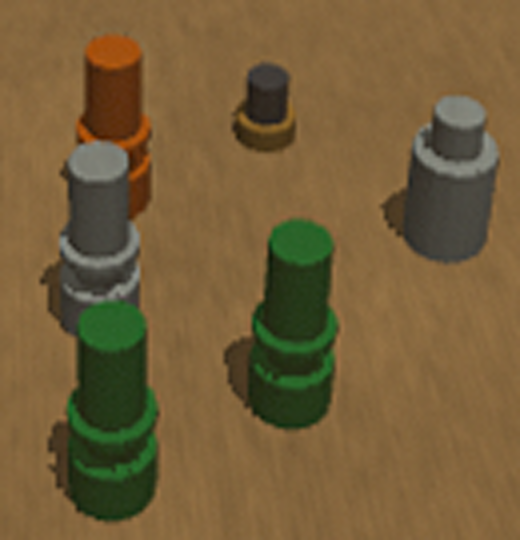

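View pics/c3.png

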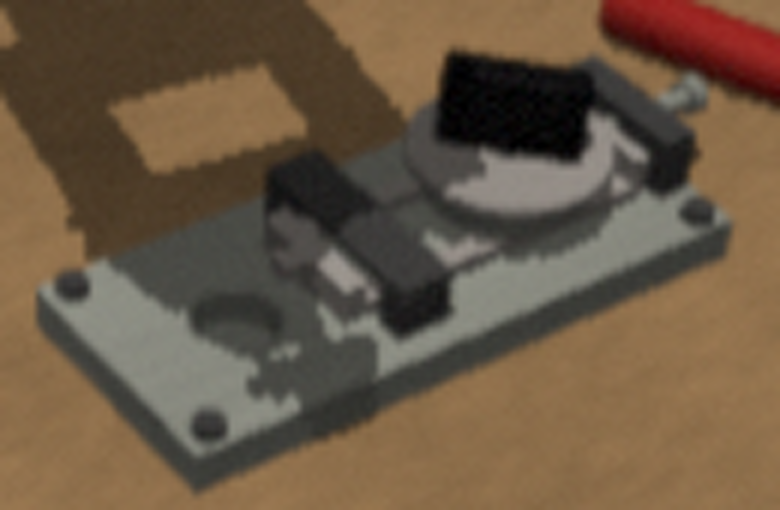

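View pics/c4.png

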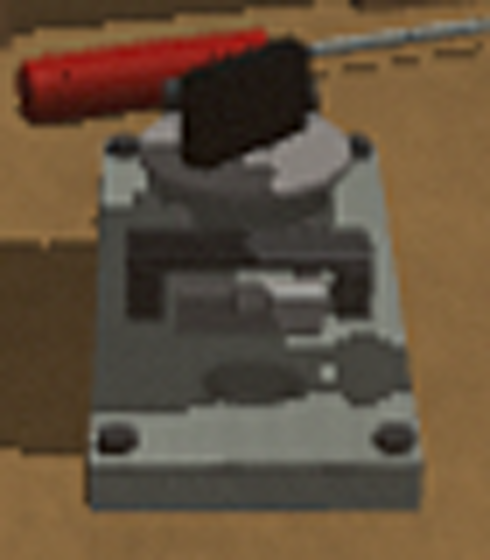

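The crops confirm it: the grooved grey plug's top is at scene (136,214) and side (239.5,265). The socket is at scene (304.5,183) and side (257,184). Next I measure both.

```bash
python3 - <<'E'
from h import *
import pickle
D=pickle.load(open("d0.pkl","rb"))
def p(n,u,v,z): print(n,u,v,np.round(atz(D[n],u,v,z),4))
p("scene",136,214.4,.078);p("side",239.5,265.2,.078)
print("plain");p("scene",80+563/5,190+355/5,.064);p("side",215+459/4,225+113/4,.064)
print("sock");p("scene",304.5,183,.018);p("side",256.7,184.3,.018);p("wrist",239.5,101,.018)
print("corners");p("scene",271.3,178.7,.018);p("scene",297.8,207.2,.018);p("scene",387.2,168,.018)
p("side",232.6,196.4,.018);p("side",280,196,.018)
p("wrist",191,148,.018);p("wrist",283,152,.018)
p("wrist",191,0,.018);p("wrist",295,0,.018)
crop(D["wrist"],"c5",180,0,305,160,5)
E
```

```text
scene 136 214.4 [ 0.479  -0.2649  0.078 ]
side 239.5 265.2 [ 0.4778 -0.2683  0.078 ]
plain
scene 192.6 261.0 [ 0.619  -0.2295  0.064 ]
side 329.75 253.25 [ 0.618  -0.2345  0.064 ]
sock
scene 304.5 183 [0.5319 0.0728 0.018 ]
side 256.7 184.3 [0.5328 0.0679 0.018 ]
wrist 239.5 101 [0.532  0.0714 0.018 ]
corners
scene 271.3 178.7 [0.4812 0.0249 0.018 ]
scene 297.8 207.2 [0.5809 0.0178 0.018 ]
scene 387.2 168 [0.5956 0.2459 0.018 ]
side 232.6 196.4 [0.4783 0.0199 0.018 ]
side 280 196 [0.5772 0.0153 0.018 ]
wrist 191 148 [0.4791 0.0228 0.018 ]
wrist 283 152 [0.5783 0.0184 0.018 ]
wrist 191 0 [0.4865 0.1648 0.018 ]
wrist 295 0 [0.5867 0.1648 0.018 ]
```

View pics/c5.png

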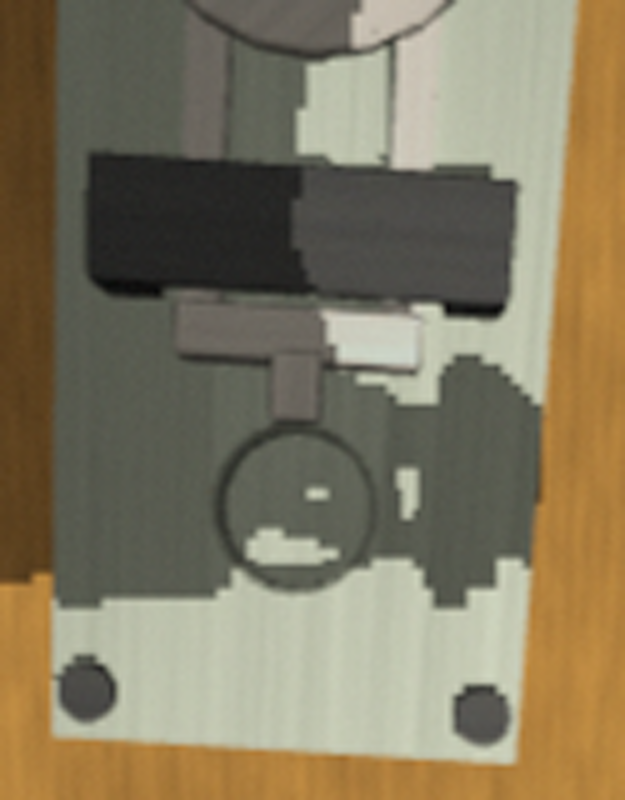

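```bash
python3 - <<'E'
from h import *
import pickle
D=pickle.load(open("d0.pkl","rb"))
def p(m,n,u,v,z): print(m,n,np.round(atz(D[n],u,v,z),4))
p("orange","scene",80+457/5,190+65/5,.078);p("orange","side",215+112/4,225+52/4,.078)
p("g1","scene",80+66/5,190+217/5,.078);p("g1","side",215+112/4,225+327/4,.078)
p("g2","scene",80+231/5,190+296/5,.078);p("g2","side",215+301/4,225+243/4,.078)
p("fit","scene",80+655/5,190+218/5,.032);p("fit","side",215+268/4,225+79/4,.032)
# knob bar ends, top z .079 (scene: top face corners)
for u,v in [(450,55),(595,72),(582,160),(437,140)]: p("bar top?","scene",265+u/6,130+v/6,.079)
for u,v in [(190,75),(305,40)]: p("bar top","side",220+u/7,130+v/7,.079)
E
```

```text
orange scene [ 0.4888 -0.2007  0.078 ]
orange side [ 0.4866 -0.2049  0.078 ]
g1 scene [ 0.4795 -0.3431  0.078 ]
g1 side [ 0.478  -0.3474  0.078 ]
g2 scene [ 0.5453 -0.3111  0.078 ]
g2 side [ 0.543  -0.3149  0.078 ]
fit scene [ 0.5559 -0.1617  0.032 ]
fit side [ 0.5549 -0.1673  0.032 ]
bar top? scene [0.519  0.1731 0.079 ]
bar top? scene [0.5554 0.2069 0.079 ]
bar top? scene [0.5889 0.1697 0.079 ]
bar top? scene [0.5528 0.1379 0.079 ]
bar top side [0.5184 0.1662 0.079 ]
bar top side [0.5595 0.194  0.079 ]
```

jog_arm(travel=[[-0.007,-0.027,-0.006],[-0.007,-0.027,-0.006],[-0.007,-0.027,-0.006],[-0.007,-0.027,-0.006],[-0.007,-0.027,-0.006],[-0.007,-0.027,-0.006],[-0.007,-0.027,-0.006],[-0.007,-0.027,-0.006],[-0.007,-0.026,-0.006],[-0.008,-0.025,-0.006],[0,0,0],[0,0,0],[0,0,0]], dr=[[0,0,0],[0,0,0],[0,0,0],[0,0,0],[0,0,0],[0,0,0],[0,0,0],[0,0,0],[0,0,0],[0,0,0],[0,0,0],[0,0,0],[0,0,0]], jaw=0.055)

```text
time_s: 1.38
position: [0.4791, -0.2666, 0.1714]
tool_rot: [[0.0, 1.0, 0.0], [1.0, -0.0, 0.0], [0.0, 0.0, -1.0]]
ft_force: [-0.1, -0.0, 1.1]
grip_width: 0.055
```

```bash
python3 - <<'E'
from h import *
import pickle
D={n:get_image(n) for n in["scene","side","wrist"]}
pickle.dump(D,open("d1.pkl","wb"))
o=observe();print(o["time_s"],o["position"],o["grip_width"],o["ft_force"])
d=D["wrist"];cv2.imwrite("pics/w1.png",d["color"][:,:,::-1])
print(proj(d,[[.478,-.266,.078],[.478,-.266,.0]]))
crop(D["scene"],"s1",90,130,240,290,4)
E
```

```text
1.5333 [ 0.47937208 -0.26609943  0.17165993] 0.05490311476496573 [0.5311144  0.50201616 0.62139912]
[[254.94352237 198.20562928]
 [255.18214085 176.49423543]]
```

View pics/w1.png

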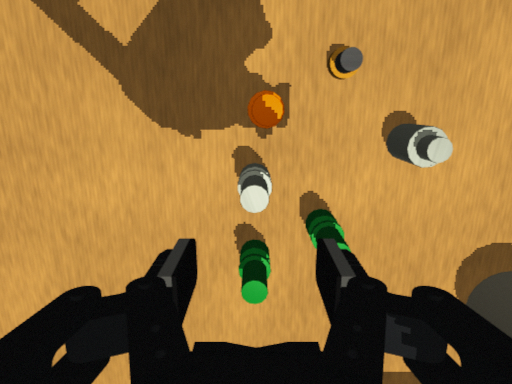

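View pics/s1.png

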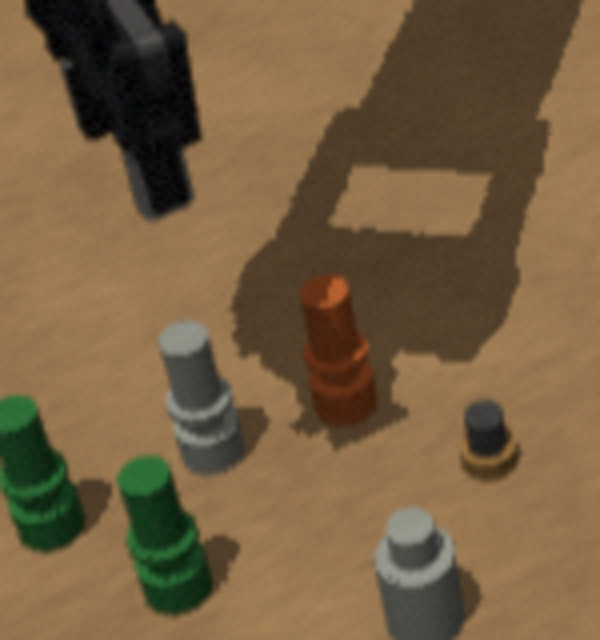

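The wrist view shows the grey plug's top at (254,199); I predicted (255,198). I move down to the stem.

jog_arm(travel=[[-0.002,-0.0005,-0.014],[0,0,-0.014],[0,0,-0.014],[0,0,-0.014],[0,0,-0.014],[0,0,-0.014],[0,0,-0.014],[0,0,-0.012],[0,0,-0.008],[0,0,-0.005],[0,0,-0.0025],[0,0,0],[0,0,0]], dr=[[0,0,0],[0,0,0],[0,0,0],[0,0,0],[0,0,0],[0,0,0],[0,0,0],[0,0,0],[0,0,0],[0,0,0],[0,0,0],[0,0,0],[0,0,0]])

```text
time_s: 2.62
position: [0.4772, -0.2676, 0.0463]
tool_rot: [[-0.0, 1.0, 0.001], [1.0, 0.0, -0.001], [-0.001, 0.001, -1.0]]
ft_force: [-1.2, -0.6, -0.4]
grip_width: 0.0552
```

```bash
python3 - <<'E'
from h import *
d=get_image("wrist")
o=observe();print(o["time_s"],o["position"],o["grip_width"],o["ft_force"])
cv2.imwrite("pics/w2.png",d["color"][:,:,::-1])
E
```

```text
2.6667 [ 0.47727079 -0.2676647   0.04642066] 0.05503595477457938 [-0.6634825   0.46866351  0.27838858]
```

View pics/w2.png

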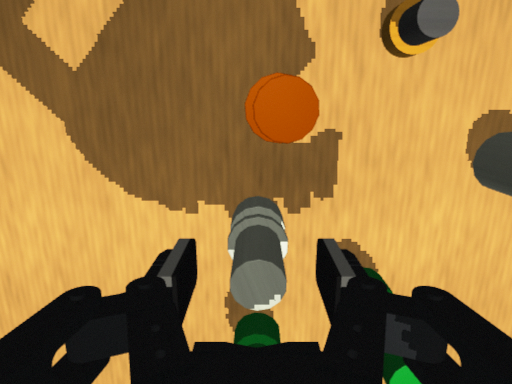

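The plug's top at (258,284) sits midway between the fingers (about 196 and 316), so I close.

jog_arm(travel=[[0,0,0],[0,0,0],[0,0,0],[0,0,0],[0,0,0],[0,0,0],[0,0,0],[0,0,0]], dr=[[0,0,0],[0,0,0],[0,0,0],[0,0,0],[0,0,0],[0,0,0],[0,0,0],[0,0,0]], jaw=0.0, newtons=45)

```text
time_s: 3.33
position: [0.4772, -0.2677, 0.0462]
tool_rot: [[-0.0, 1.0, 0.001], [1.0, 0.0, -0.001], [-0.001, 0.001, -1.0]]
ft_force: [-0.4, -0.4, 5.6]
grip_width: 0.0209
```

```bash
python3 - <<'E'
from h import *
import pickle
d=get_image("wrist");pickle.dump(d,open("d3.pkl","wb"))
o=observe();print(o["time_s"],o["position"],o["grip_width"],o["ft_force"])
cv2.imwrite("pics/w3.png",d["color"][:,:,::-1])
p=o["position"]
for dy in(-.003,0,.003): print(proj(d,[[p[0],p[1]+dy,.078]]),)
E
```

```text
3.3833 [ 0.47722294 -0.26770591  0.04624697] 0.02064464311671372 [-0.80229321  0.58625013  4.94849191]
[[257.57181837 295.60110489]]
[[257.58104004 288.58514786]]
[[257.5903807  281.47865279]]
```

View pics/w3.png

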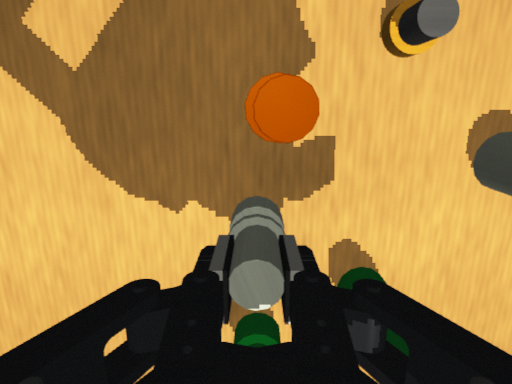

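jog_arm(travel=[[0,0,0.006],[0,0,0.014],[0,0,0.02],[0,0,0.02],[0,0,0.02],[0,0.004,0.012],[0.002,0.012,0.008],[0.004,0.022,0],[0.004,0.026,0],[0.005,0.028,0],[0.005,0.028,0],[0.005,0.028,0],[0.005,0.028,0],[0.005,0.028,0],[0.005,0.028,0],[0.005,0.028,0],[0.004,0.026,0],[0.003,0.02,0],[0.002,0.014,0],[0.001,0.008,0]], dr=[[0,0,0],[0,0,0],[0,0,0],[0,0,0],[0,0,0],[0,0,0],[0,0,0],[0,0,0],[0,0,0],[0,0,0],[0,0,0],[0,0,0],[0,0,0],[0,0,0],[0,0,0],[0,0,0],[0,0,0],[0,0,0],[0,0,0],[0,0,0]])

```text
time_s: 5.05
position: [0.5311, 0.0628, 0.1451]
tool_rot: [[-0.002, 1.0, -0.002], [1.0, 0.002, 0.001], [0.001, -0.002, -1.0]]
ft_force: [-0.1, 0.1, -3.3]
grip_width: 0.0205
```

jog_arm(travel=[[0,0.005,0],[0,0.003,0],[0,0,0],[0,0,0]], dr=[[0,0,0],[0,0,0],[0,0,0],[0,0,0]])

```text
time_s: 5.38
position: [0.5318, 0.068, 0.1457]
tool_rot: [[0.001, 1.0, -0.0], [1.0, -0.001, -0.0], [-0.0, -0.0, -1.0]]
ft_force: [0.5, -0.1, -3.3]
grip_width: 0.0211
```

```bash
python3 - <<'E'
from h import *
import pickle
D={n:get_image(n) for n in["scene","side","wrist"]}
pickle.dump(D,open("d4.pkl","wb"))
o=observe();print(o["time_s"],o["position"],o["grip_width"],o["ft_force"])
d=D["wrist"];cv2.imwrite("pics/w4.png",d["color"][:,:,::-1])
crop(D["scene"],"s4",250,70,400,220,5)
crop(D["side"],"i4",190,60,320,210,5)
E
```

```text
5.5333 [0.53198419 0.06788263 0.14582479] 0.020695860610139286 [-0.16899888  0.46056639 -3.20956373]
```

View pics/w4.png

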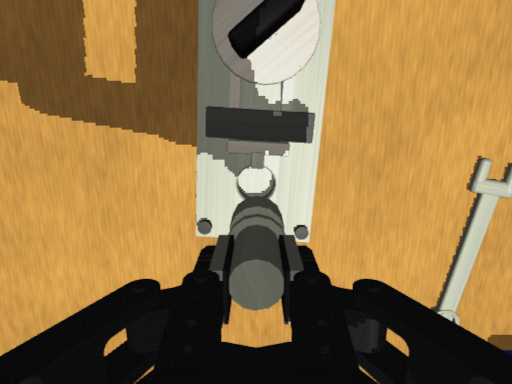

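View pics/s4.png

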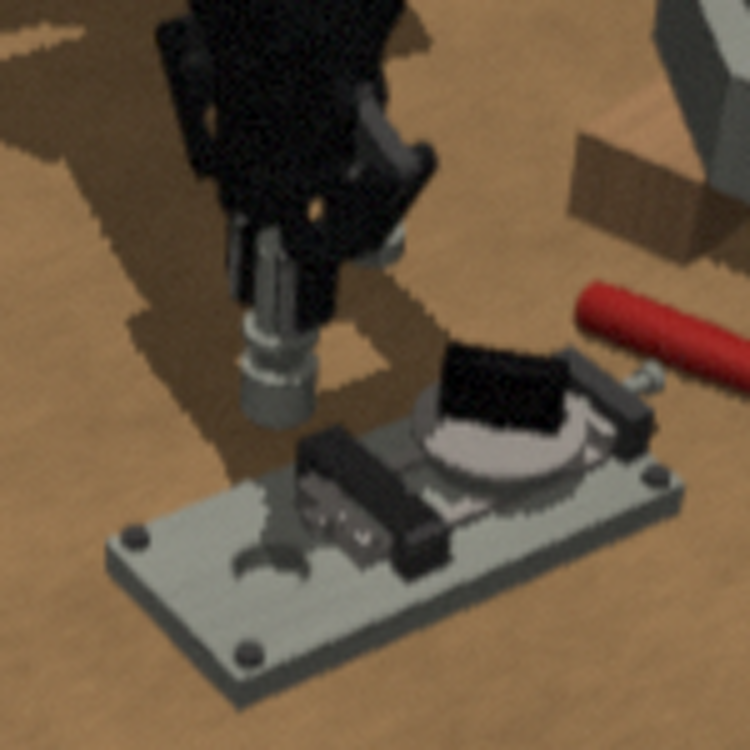

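View pics/i4.png

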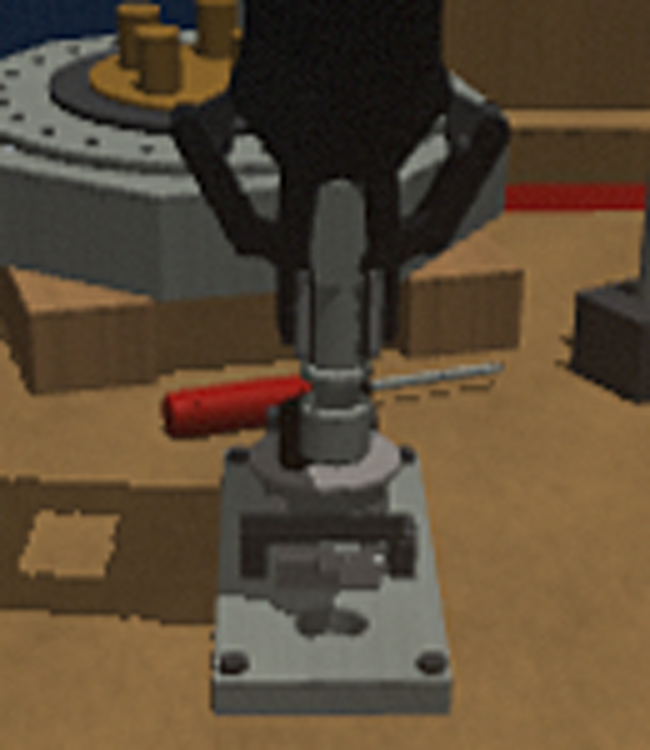

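jog_arm(travel=[[0,0,-0.008],[0,0,-0.012],[0,0,-0.012],[0,0,-0.012],[0,0,-0.007],[0,0,-0.004],[0,0,0],[0,0,0],[0,0,0]], dr=[[0,0,0],[0,0,0],[0,0,0],[0,0,0],[0,0,0],[0,0,0],[0,0,0],[0,0,0],[0,0,0]])

```text
time_s: 6.28
position: [0.5323, 0.0685, 0.0914]
tool_rot: [[-0.0, 1.0, 0.001], [1.0, 0.0, -0.0], [-0.0, 0.001, -1.0]]
ft_force: [0.3, 0.5, -3.6]
grip_width: 0.0207
```

```bash
python3 - <<'E'
from h import *
import pickle
D4=pickle.load(open("d4.pkl","rb"))
D={n:get_image(n) for n in["scene","side","wrist"]}
pickle.dump(D,open("d5.pkl","wb"))
o=observe();print(o["time_s"],o["position"],o["grip_width"],o["ft_force"])
crop(D["wrist"],"w5",180,100,340,320,3)
crop(D["scene"],"s5",260,90,360,210,6)
crop(D["side"],"i5",210,90,310,210,6)
crop(D4["wrist"],"w4c",185,0,345,250,3)
E
```

```text
6.4333 [0.53220573 0.06849728 0.0913127 ] 0.020818073140959535 [ 0.03917229  0.16539907 -3.61498266]
```

View pics/w5.png

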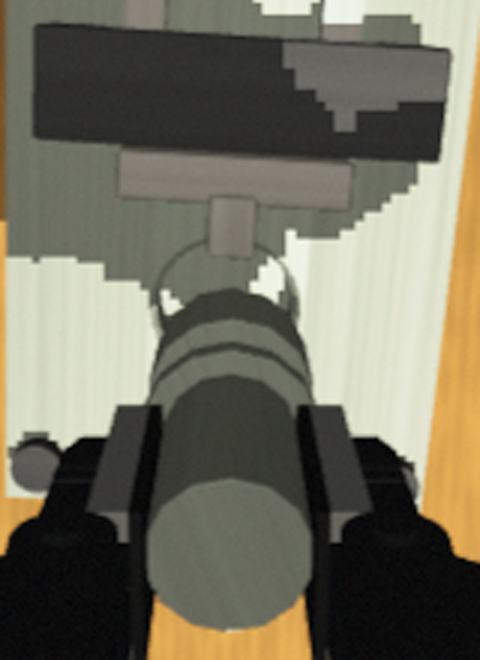

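View pics/s5.png

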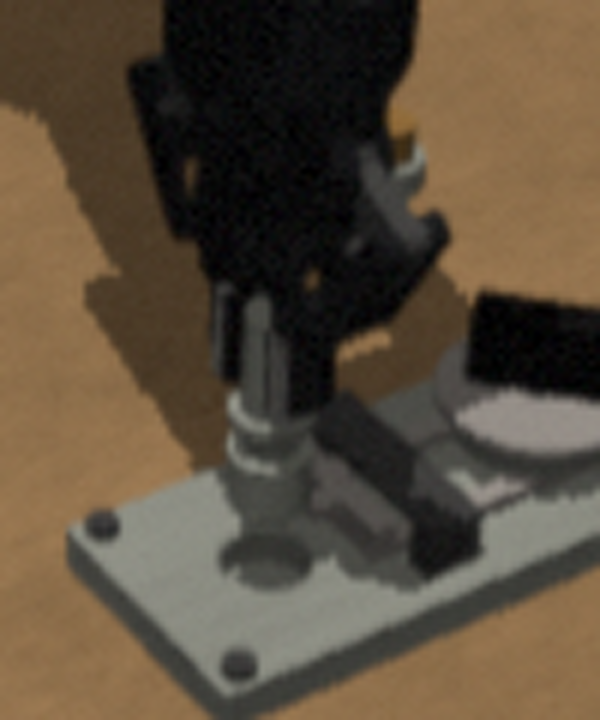

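View pics/i5.png

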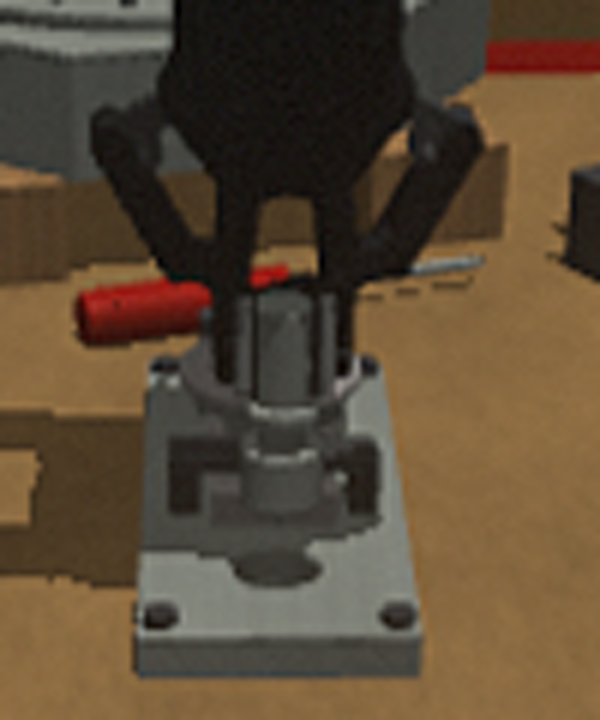

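View pics/w4c.png

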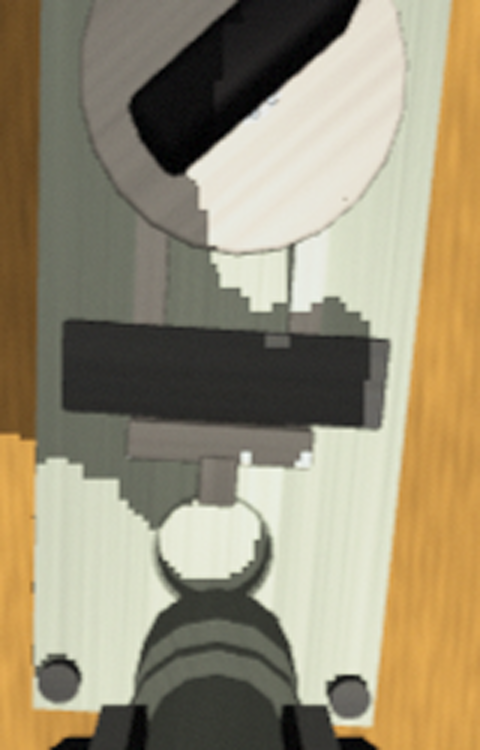

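```bash
cat >> h.py <<'E'
def circ(c,r,z,n=72):
    a=np.linspace(0,2*np.pi,n,endpoint=False); return np.c_[c[0]+r*np.cos(a),c[1]+r*np.sin(a),np.full(n,z)]
def box(d,X): 
    p=proj(d,X); return np.r_[p.min(0),p.max(0)]
E
python3 - <<'E'
from h import *
import pickle
D=pickle.load(open("d5.pkl","rb")); D4=pickle.load(open("d4.pkl","rb"))
S=(.532,.0715); P=(.5322,.070); off=dict(scene=(260,90,6),side=(210,90,6),wrist=(180,100,3))
for n in D:
    x0,y0,s=off[n]; q=lambda b:np.round((b-np.array([x0,y0]*2))*s,0)
    print(n,"socket r17.3",q(box(D[n],circ(S,.0173,.018))),"r15.8",q(box(D[n],circ(S,.0158,.018))))
    print("  foot r15 z.048",q(box(D[n],circ(P,.015,.0481))),"bottom r12",q(box(D[n],circ(P,.012,.0451))),"flange top",q(box(D[n],circ(P,.015,.0861))),"stemtop",q(box(D[n],circ(P,.011,.1231))))
q=lambda b:np.round((b-np.array([185,0]*2))*3,0)
print("w4c socket",q(box(D4["wrist"],circ(S,.0173,.018))),"r15.8",q(box(D4["wrist"],circ(S,.0158,.018))))
for m,u,v,z in [("cornerL",33,708,.018),("cornerR",373,725,.018),("edgeL top",40,20,.018),("edgeR top",447,20,.018),("bar c",0,0,.079)]:
    print(m,np.round(atz(D4["wrist"],185+u/3,v/3,z),4))
for ang in (-.03,-.05,-.07):
    k=np.array(S)+.115*np.array([-np.sin(ang),np.cos(ang)])
    print(ang,k,"skirt w4c",q(box(D4["wrist"],circ(k,.037,.046))))
E
```

```text
scene socket r17.3 [214. 527. 315. 593.] r15.8 [218. 530. 310. 590.]
  foot r15 z.048 [220. 466. 309. 523.] bottom r12 [229. 478. 300. 524.] flange top [224. 377. 316. 434.] stemtop [240. 293. 309. 335.]
side socket r17.3 [230. 538. 324. 585.] r15.8 [234. 540. 320. 583.]
  foot r15 z.048 [238. 471. 321. 510.] bottom r12 [246. 482. 312. 513.] flange top [238. 376. 323. 413.] stemtop [250. 285. 314. 310.]
wrist socket r17.3 [153. 232. 305. 378.] r15.8 [160. 239. 298. 372.]
  foot r15 z.048 [155. 284. 306. 426.] bottom r12 [171. 294. 290. 407.] flange top [138. 346. 324. 518.] stemtop [145. 474. 320. 631.]
w4c socket [154. 488. 277. 609.] r15.8 [159. 494. 272. 604.]
cornerL [0.4784 0.0238 0.018 ]
cornerR [0.5785 0.0183 0.018 ]
edgeL top [0.4891 0.2047 0.018 ]
edgeR top [0.5888 0.2046 0.018 ]
bar c [0.4913 0.1922 0.079 ]
-0.03 [0.53544948 0.18644825] skirt w4c [  65. -117.  397.  250.]
-0.05 [0.5377476  0.18635628] skirt w4c [  75. -117.  408.  251.]
-0.07 [0.54004343 0.18621837] skirt w4c [  85. -116.  418.  251.]
```

```bash
cat > ov.py <<'E'
from h import *
import pickle
def overlay(D,n,name,x0,y0,x1,y1,s,curves):
    im=cv2.resize(D[n]["color"][y0:y1,x0:x1,::-1],None,fx=s,fy=s,interpolation=cv2.INTER_CUBIC)
    im=np.clip(im.astype(float)*1.5,0,255).astype(np.uint8)
    for X,c in curves:
        p=((proj(D[n],X)+0.5-np.array([x0,y0]))*s-0.5)
        cv2.polylines(im,[np.round(p).astype(int)],True,c,1)
    cv2.imwrite(f"pics/{name}.png",im)
E
python3 - <<'E'
from ov import *
D=pickle.load(open("d5.pkl","rb"))
S=(.5315,.0712);P=(.532,.070);zb=.0451
cv=[(circ(S,.0173,.018),(0,0,255)),(circ(P,.015,zb+.003),(0,255,0)),(circ(P,.012,zb),(0,255,255)),(circ(P,.015,zb+.024),(0,255,0)),(circ(P,.015,zb+.041),(255,255,0)),(circ(P,.011,zb+.078),(255,0,255))]
overlay(D,"wrist","ow5",215,170,305,315,5,cv)
overlay(D,"scene","os5",290,135,330,195,10,cv)
overlay(D,"side","oi5",240,130,280,195,10,cv)
im=np.hstack([cv2.copyMakeBorder(cv2.imread(f"pics/{a}.png"),0,10,0,4,cv2.BORDER_CONSTANT)[:600] for a in("os5","oi5")]) if 0 else None
E
```

```text
(no output)
```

View pics/ow5.png

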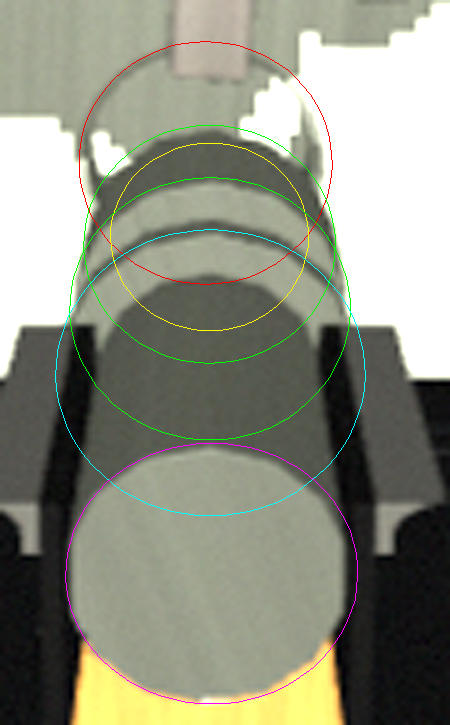

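View pics/os5.png

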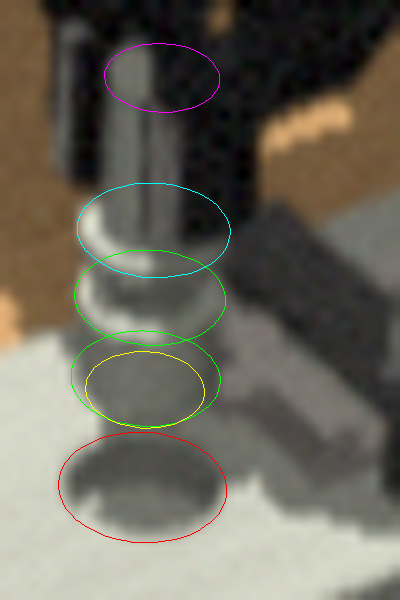

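View pics/oi5.png

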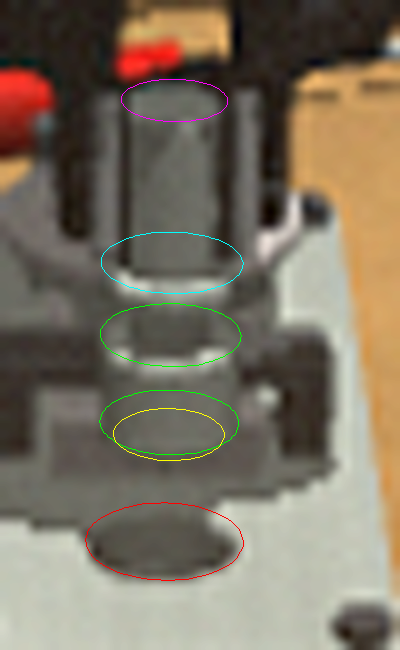

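The overlays agree with my model (red: socket, green: foot). The plug sits about 0.5 mm too far in x and about 1 mm short in y of the socket's axis. I correct that and lower slowly while watching the force.

jog_arm(travel=[[-0.0005,0.001,0],[0,0,-0.004],[0,0,-0.005],[0,0,-0.005],[0,0,-0.004],[0,0,-0.003],[0,0,-0.002],[0,0,-0.001],[0,0,0]], dr=[[0,0,0],[0,0,0],[0,0,0],[0,0,0],[0,0,0],[0,0,0],[0,0,0],[0,0,0],[0,0,0]])

```text
time_s: 7.18
position: [0.5314, 0.0695, 0.0666]
tool_rot: [[0.0, 1.0, -0.0], [1.0, -0.0, 0.0], [0.0, -0.0, -1.0]]
ft_force: [-0.7, -0.2, -3.6]
grip_width: 0.0206
```

```bash
python3 - <<'E'
from ov import *
D={n:get_image(n) for n in["scene","side"]}
pickle.dump(D,open("d6.pkl","wb"))
o=observe();print(o["time_s"],o["position"],o["grip_width"],o["ft_force"],o["wrist_torque"])
zb=o["position"][2]-.0462
S=(.5315,.0712);P=(o["position"][0]-.0002,o["position"][1]+.0015)
cv=[(circ(S,.0158,.018),(0,0,255)),(circ(P,.015,zb+.003),(0,255,0)),(circ(P,.015,zb+.024),(0,255,0)),(circ(P,.015,zb+.041),(255,255,0))]
overlay(D,"scene","os6",290,145,330,195,10,cv)
overlay(D,"side","oi6",240,145,280,200,10,cv)
E
```

```text
7.2833 [0.53161006 0.06947493 0.06697248] 0.020937764105880455 [-0.89825797 -0.15833468 -2.85503467] [-0.0246798   0.03557073  0.01275224]
```

View pics/os6.png

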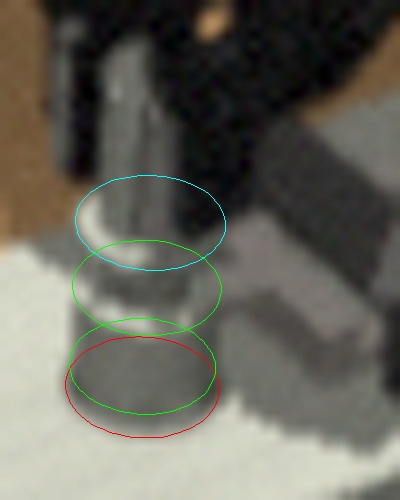

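View pics/oi6.png

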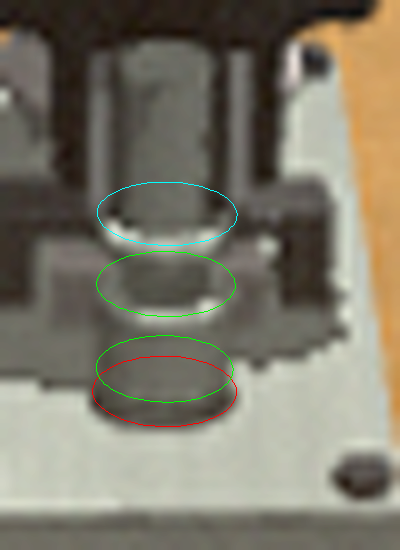

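jog_arm(travel=[[0,0,-0.0015],[0,0,-0.0015],[0,0,-0.0015],[0,0,-0.001],[0,0,0]], dr=[[0,0,0],[0,0,0],[0,0,0],[0,0,0],[0,0,0]])

```text
time_s: 7.7
position: [0.5313, 0.0695, 0.0611]
tool_rot: [[0.0, 1.0, -0.0], [1.0, -0.0, 0.0], [0.0, -0.0, -1.0]]
ft_force: [-0.6, 0.4, -2.8]
grip_width: 0.0208
```

jog_arm(travel=[[0,0,-0.001],[0,0,-0.001],[0,0,-0.001],[0,0,-0.001],[0,0,0]], dr=[[0,0,0],[0,0,0],[0,0,0],[0,0,0],[0,0,0]])

```text
time_s: 8.12
position: [0.5314, 0.0695, 0.0571]
tool_rot: [[0.0, 1.0, -0.0], [1.0, -0.0, 0.0], [0.0, -0.0, -1.0]]
ft_force: [-0.2, 0.2, -3.1]
grip_width: 0.021
```

jog_arm(travel=[[0,0,-0.001],[0,0,-0.001],[0,0,-0.001],[0,0,-0.001],[0,0,-0.001],[0,0,0]], dr=[[0,0,0],[0,0,0],[0,0,0],[0,0,0],[0,0,0],[0,0,0]])

```text
time_s: 8.62
position: [0.5314, 0.0695, 0.0521]
tool_rot: [[0.0, 1.0, -0.0], [1.0, -0.0, 0.0], [0.0, -0.0, -1.0]]
ft_force: [0.6, 1.0, -3.5]
grip_width: 0.0207
```

jog_arm(travel=[[0,0,-0.0007],[0,0,-0.0007],[0,0,-0.0006],[0,0,0]], dr=[[0,0,0],[0,0,0],[0,0,0],[0,0,0]])

```text
time_s: 8.95
position: [0.5314, 0.0695, 0.0502]
tool_rot: [[-0.0, 1.0, -0.0], [1.0, 0.0, -0.0], [-0.0, -0.0, -1.0]]
ft_force: [-0.4, -1.0, -3.6]
grip_width: 0.0209
```

jog_arm(travel=[[0,0,-0.0005],[0,0,-0.0005],[0,0,0]], dr=[[0,0,0],[0,0,0],[0,0,0]])

```text
time_s: 9.2
position: [0.5315, 0.0695, 0.0493]
tool_rot: [[-0.0, 1.0, 0.0], [1.0, 0.0, -0.0], [-0.0, 0.0, -1.0]]
ft_force: [-0.4, -0.2, -3.6]
grip_width: 0.0208
```

jog_arm(travel=[[0,0,-0.0004],[0,0,0]], dr=[[0,0,0],[0,0,0]])

```text
time_s: 9.37
position: [0.5316, 0.0695, 0.0493]
tool_rot: [[-0.0, 1.0, 0.0], [1.0, 0.0, -0.0], [-0.0, 0.0, -1.0]]
ft_force: [-1.4, 0.7, 1.5]
grip_width: 0.0209
```

jog_arm(travel=[[0,0,-0.0004],[0,0,0]], dr=[[0,0,0],[0,0,0]])

```text
time_s: 9.53
position: [0.5317, 0.0695, 0.0492]
tool_rot: [[-0.0, 1.0, 0.001], [1.0, 0.0, -0.0], [-0.0, 0.001, -1.0]]
ft_force: [-1.8, 0.6, 6.6]
grip_width: 0.0211
```

The force rises exactly at TCP z = 0.0492, the expected home height. I release and rise.

jog_arm(travel=[[0,0,0.0004],[0,0,0],[0,0,0],[0,0,0],[0,0,0]], dr=[[0,0,0],[0,0,0],[0,0,0],[0,0,0],[0,0,0]], jaw=0.05)

```text
time_s: 9.95
position: [0.5315, 0.0695, 0.0488]
tool_rot: [[-0.0, 1.0, -0.0], [1.0, 0.0, -0.0], [-0.0, -0.0, -1.0]]
ft_force: [0.0, -0.2, -0.4]
grip_width: 0.0496
```

jog_arm(travel=[[0,0,0.006],[0,0,0.012],[0,0,0.014],[0,0,0.014],[0,0,0.014],[0,0,0.014],[0,0,0.01],[0,0,0.006],[0,0,0],[0,0,0]], dr=[[0,0,0],[0,0,0],[0,0,0],[0,0,0],[0,0,0],[0,0,0],[0,0,0],[0,0,0],[0,0,0],[0,0,0]])

```text
time_s: 10.78
position: [0.5314, 0.0695, 0.1389]
tool_rot: [[-0.0, 1.0, 0.0], [1.0, 0.0, -0.0], [-0.0, 0.0, -1.0]]
ft_force: [-0.2, -0.5, -0.3]
grip_width: 0.05
```

```bash
python3 - <<'E'
from ov import *
D={n:get_image(n) for n in["scene","side","wrist"]}
pickle.dump(D,open("d7.pkl","wb"))
o=observe();print(o["time_s"],o["position"],o["grip_width"],o["ft_force"],o["wrist_torque"])
zb=.003
S=(.5315,.0712);P=S
a=-.056;Kn=np.array(S)+.115*np.array([-np.sin(a),np.cos(a)]);print(Kn)
cv=[(circ(P,.015,zb+.024),(0,255,0)),(circ(P,.015,zb+.041),(255,255,0)),(circ(P,.011,zb+.078),(255,0,255)),(circ(Kn,.037,.046),(0,0,255))]
overlay(D,"scene","os7",270,120,400,210,6,cv)
overlay(D,"side","oi7",220,120,290,205,7,cv)
overlay(D,"wrist","ow7",160,0,360,290,2.5 and 2,cv)
E
```

```text
10.9333 [0.53115419 0.06951401 0.13822539] 0.050338488223915734 [-0.40958465  0.18490864 -0.38727903] [-0.0238045  -0.01994741 -0.03278121]
[0.53793663 0.18601973]
```

View pics/os7.png

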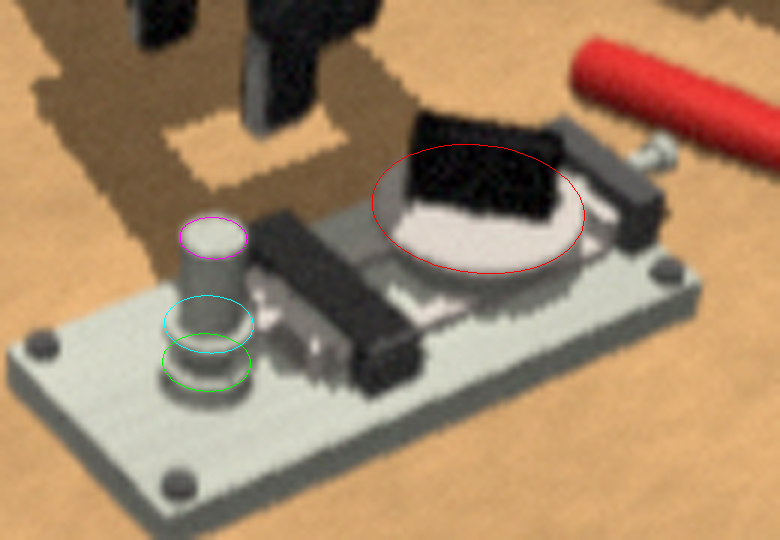

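View pics/oi7.png

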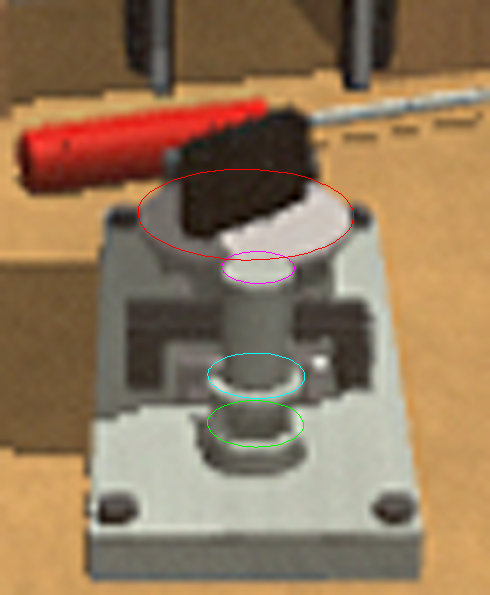

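View pics/ow7.png

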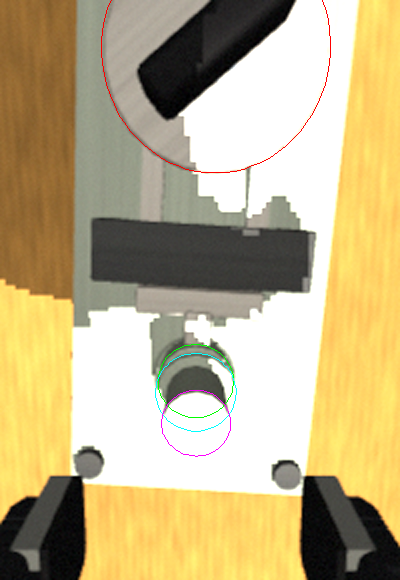

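The plug stands home: the overlays of stem top (180–247, 238 in the crop), flange and groove fit the picture. Now the knob bar's heading.

```bash
python3 - <<'E'
from ov import *
D=pickle.load(open("d7.pkl","rb"));d=D["wrist"]
Kn=np.array([.538,.186])
for (a,b) in [((180,118),(293,16)),((138,68),(212,2))]:
    A=atz(d,160+a[0]/2,a[1]/2,.079);B=atz(d,160+b[0]/2,b[1]/2,.079);v=B-A
    n=np.array([-v[1],v[0]])/np.hypot(v[0],v[1])
    print(np.degrees(np.arctan2(v[1],v[0])),A,B,"offset of line from axis",n@(A[:2]-Kn))
def rect(th,z):
    c,s=np.cos(th),np.sin(th);R=np.array([[c,-s],[s,c]])
    return np.c_[np.array([[.026,.007],[-.026,.007],[-.026,-.007],[.026,-.007]])@R.T+Kn,np.full(4,z)]
for dg in (38,):
  th=np.radians(dg)
  cv=[(rect(th,.079),(0,0,255)),(rect(th,.046),(0,255,255))]
  overlay(D,"wrist","k_w",195,0,325,90,6,cv);overlay(D,"scene","k_s",325,125,385,180,10,cv);overlay(D,"side","k_i",235,120,280,165,12,cv)
E
```

```text
39.895709412422946 [0.52706286 0.1618064  0.079     ] [0.55822297 0.18785634 0.079     ] offset of line from axis -0.011546648401201952
38.651975845611695 [0.51536955 0.17483382 0.079     ] [0.53595421 0.19129693 0.079     ] offset of line from axis 0.00541443535210878
```

View pics/k_w.png

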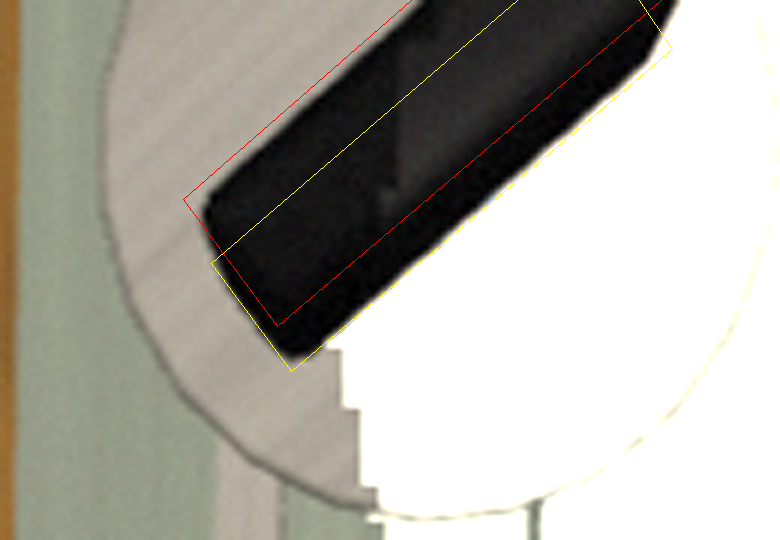

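View pics/k_s.png

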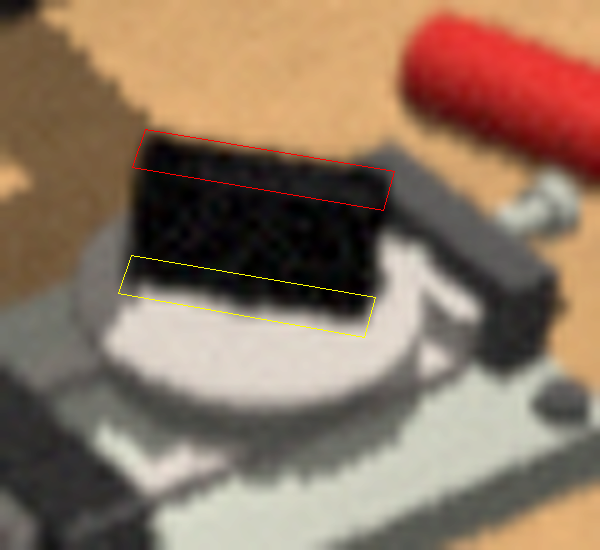

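View pics/k_i.png

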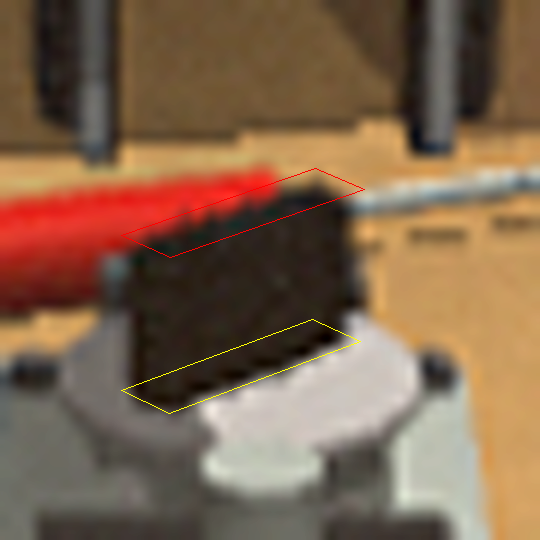

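jog_arm(travel=[[0,0.006,0],[0,0.009,0],[0.0004,0.009,0],[0.0005,0.009,0],[0.0005,0.009,0],[0.0005,0.009,0],[0.0005,0.009,0],[0.0005,0.009,0],[0.0005,0.009,0],[0.0005,0.009,0],[0.0005,0.009,0],[0.0005,0.009,0],[0.0005,0.007,0],[0.0005,0.0045,0],[0.0005,0,0],[0.0004,0,0],[0.0003,0,0],[0,0,0],[0,0,0]], dr=[[0,0,0.1185],[0,0,0.1185],[0,0,0.1185],[0,0,0.1185],[0,0,0.1185],[0,0,0.1185],[0,0,0.1185],[0,0,0.1185],[0,0,0.1185],[0,0,0.1185],[0,0,0.1185],[0,0,0.1185],[0,0,0.1185],[0,0,0.1185],[0,0,0.1185],[0,0,0.1185],[0,0,0.1185],[0,0,0.1185],[0,0,0.1185]])

```text
time_s: 12.52
position: [0.5384, 0.186, 0.1382]
tool_rot: [[-0.773, -0.634, -0.001], [-0.634, 0.773, -0.0], [0.001, 0.001, -1.0]]
ft_force: [-0.7, 0.2, 0.8]
grip_width: 0.0501
```

jog_arm(travel=[[0,0,0],[0,0,0],[0,0,0]], dr=[[0,0,0],[0,0,0],[0,0,0]])

```text
time_s: 12.77
position: [0.5385, 0.186, 0.1386]
tool_rot: [[-0.779, -0.627, -0.001], [-0.627, 0.779, -0.0], [0.001, 0.0, -1.0]]
ft_force: [0.7, 0.5, 0.8]
grip_width: 0.05
```

```bash
python3 - <<'E'
from ov import *
D={n:get_image(n) for n in["wrist"]}
pickle.dump(D,open("d8.pkl","wb"))
o=observe();print(o["time_s"],o["position"],np.round(o["q"],1),np.degrees(np.arctan2(o["tool_rot"][1,1],o["tool_rot"][0,1])))
Kn=np.array([.538,.186])
def rect(th,z):
    c,s=np.cos(th),np.sin(th);R=np.array([[c,-s],[s,c]])
    return np.c_[np.array([[.026,.007],[-.026,.007],[-.026,-.007],[.026,-.007]])@R.T+Kn,np.full(4,z)]
th=np.radians(39)
cv=[(rect(th,.079),(0,0,255)),(rect(th,.046),(0,255,255)),(circ(Kn,.037,.046),(0,255,0))]
overlay(D,"wrist","k_w8",0,0,512,384,1,cv)
E
```

```text
12.8167 [0.53851242 0.18598676 0.13869835] [   7.2   28.4   79.5   -0.    72.  -121.7] 128.84161182256224
```

View pics/k_w8.png

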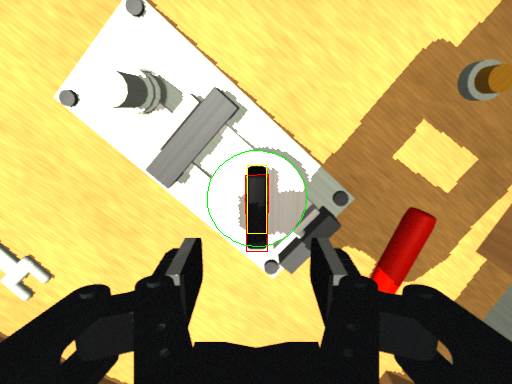

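The wrist view shows the bar (258,207) parallel to the pads, and the model fits. I descend to the grip height.

jog_arm(travel=[[-0.0004,0,-0.008],[0,0,-0.012],[0,0,-0.014],[0,0,-0.014],[0,0,-0.014],[0,0,-0.012],[0,0,-0.007],[0,0,-0.004],[0,0,-0.0025],[0,0,0],[0,0,0]], dr=[[0,0,0],[0,0,0],[0,0,0],[0,0,0],[0,0,0],[0,0,0],[0,0,0],[0,0,0],[0,0,0],[0,0,0],[0,0,0]])

```text
time_s: 13.73
position: [0.5385, 0.186, 0.0518]
tool_rot: [[-0.777, -0.629, 0.001], [-0.629, 0.777, 0.0], [-0.001, -0.0, -1.0]]
ft_force: [0.0, -0.4, 0.4]
grip_width: 0.0502
```

```bash
python3 - <<'E'
from ov import *
D={n:get_image(n) for n in["scene","side","wrist"]}
pickle.dump(D,open("d9.pkl","wb"))
o=observe();print(o["time_s"],o["position"],o["ft_force"],o["wrist_torque"])
cv2.imwrite("pics/w9.png",D["wrist"]["color"][:,:,::-1])
overlay(D,"scene","s9",270,90,400,210,6,[]);overlay(D,"side","i9",215,90,295,205,6,[])
E
```

```text
13.8833 [0.53844172 0.18604715 0.05194095] [ 0.16687465 -0.20919052  0.51644036] [ 0.00913755 -0.01140162 -0.01203753]
```

View pics/w9.png

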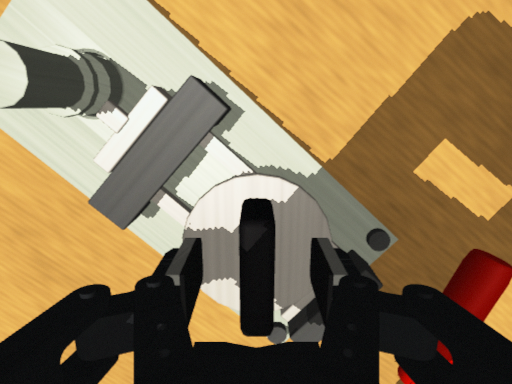

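View pics/s9.png

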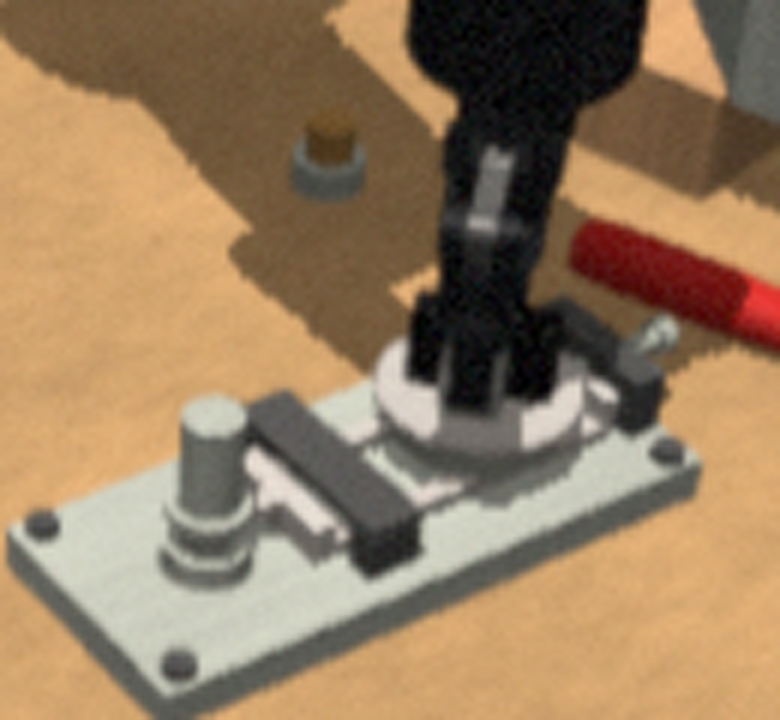

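View pics/i9.png

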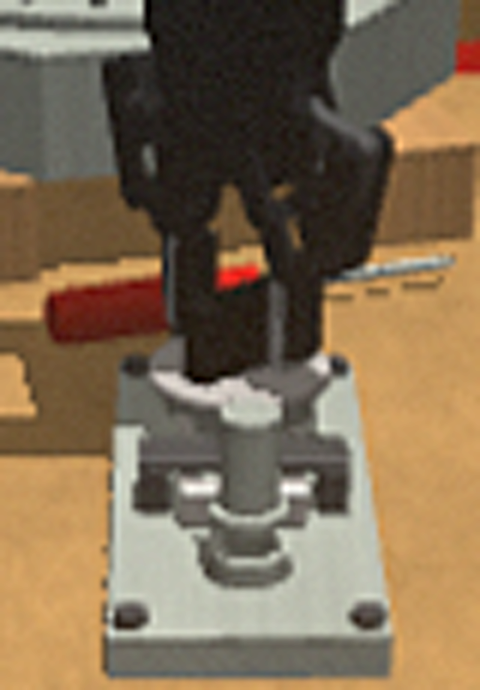

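jog_arm(travel=[[0,0,0],[0,0,0],[0,0,0],[0,0,0],[0,0,0],[0,0,0],[0,0,0]], dr=[[0,0,0],[0,0,0],[0,0,0],[0,0,0],[0,0,0],[0,0,0],[0,0,0]], jaw=0.0, newtons=40)

```text
time_s: 14.47
position: [0.5382, 0.1861, 0.0517]
tool_rot: [[-0.777, -0.629, 0.0], [-0.629, 0.777, 0.0], [-0.0, -0.0, -1.0]]
ft_force: [-1.2, 0.2, 4.4]
grip_width: 0.0135
```

```bash
cat > look.py <<'E'
from ov import *
import sys
n=sys.argv[1]
o=observe();print(n,o["time_s"],o["position"],np.round(o["ft_force"],1),np.round(o["wrist_torque"],3),"w",o["grip_width"],"yaw",np.degrees(np.arctan2(o["tool_rot"][1,1],o["tool_rot"][0,1])))
D={k:get_image(k) for k in["scene","side","wrist"]}
pickle.dump(D,open(f"L{n}.pkl","wb"))
a=cv2.resize(D["wrist"]["color"][:,:,::-1],(640,480))if 0 else D["wrist"]["color"][:,:,::-1]
s=cv2.resize(D["scene"]["color"][145:200,290:345,::-1],None,fx=5,fy=5,interpolation=cv2.INTER_CUBIC)
i=cv2.resize(D["side"]["color"][145:200,225:280,::-1],None,fx=5,fy=5,interpolation=cv2.INTER_CUBIC)
out=np.zeros((550,787,3),np.uint8);out[:384,:512]=a;out[:275,512:787]=s;out[275:550,512:787]=i
cv2.imwrite(f"pics/L{n}.png",out)
E
python3 look.py 0
```

```text
0 14.4667 [0.53819764 0.18608204 0.05166682] [-1.2  0.2  4.4] [ 0.097  0.229 -0.176] w 0.013536198495871763 yaw 128.9960469090806
```

View pics/L0.png

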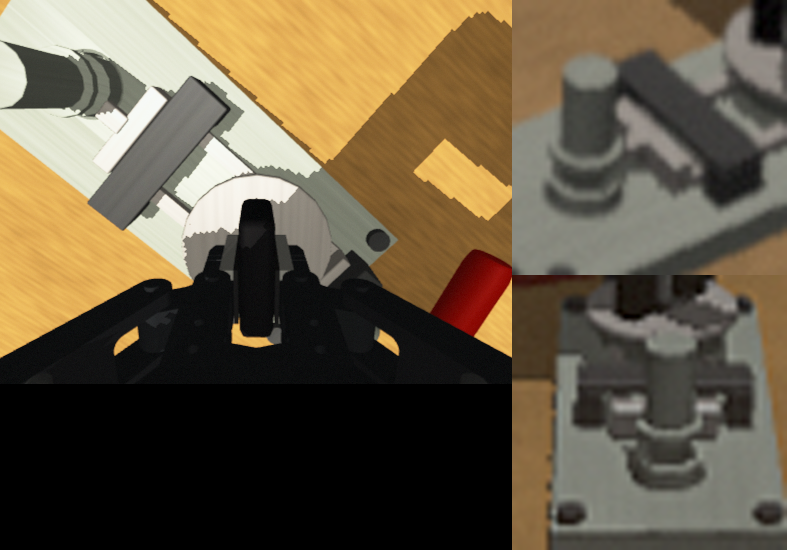

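Gripped at 13.5 mm. The picture is my baseline for the bolt: its cross piece sits close to the bridge. First a turn of 0.5 rad, still below the earliest notch position.

jog_arm(travel=[[0,0,0],[0,0,0],[0,0,0]], dr=[[0,0,-0.05],[0,0,-0.05],[0,0,0]])

```text
time_s: 14.87
position: [0.5382, 0.1861, 0.0517]
tool_rot: [[-0.837, -0.547, 0.0], [-0.547, 0.837, -0.0], [-0.0, -0.0, -1.0]]
ft_force: [-2.4, 0.2, 5.1]
grip_width: 0.0136
```

```bash
python3 look.py 1
```

```text
1 14.8667 [0.53818118 0.18608875 0.05166109] [-2.4  0.2  5.1] [ 0.112  0.28  -0.063] w 0.013609379464717486 yaw 123.15632680713364
```

jog_arm(travel=[[0,0,0],[0,0,0],[0,0,0],[0,0,0],[0,0,0],[0,0,0]], dr=[[0,0,-0.08],[0,0,-0.08],[0,0,-0.08],[0,0,-0.08],[0,0,-0.08],[0,0,0]])

```text
time_s: 15.52
position: [0.5381, 0.1862, 0.0517]
tool_rot: [[-0.984, -0.176, 0.0], [-0.176, 0.984, 0.0], [-0.0, 0.0, -1.0]]
ft_force: [-1.7, 0.6, 5.3]
grip_width: 0.0132
```

```bash
python3 look.py 2
```

```text
2 15.5167 [0.53814014 0.18618713 0.05166827] [-1.7  0.6  5.3] [ 0.183  0.247 -0.233] w 0.013209652888177967 yaw 100.14211690630256
```

View pics/L2.png

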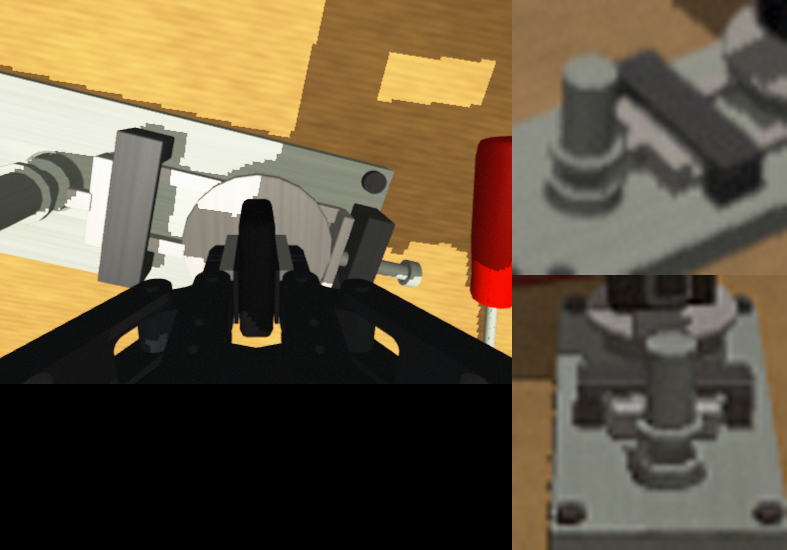

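```bash
cat > look.py <<'E'
from ov import *
import sys
n=sys.argv[1]
o=observe();print(n,round(o["time_s"],2),np.round(o["position"],4),np.round(o["ft_force"],1),np.round(o["wrist_torque"],3),"w",round(o["grip_width"],4),"yaw",round(np.degrees(np.arctan2(o["tool_rot"][1,1],o["tool_rot"][0,1])),1))
D={k:get_image(k) for k in["scene","wrist"]}
pickle.dump(D,open(f"L{n}.pkl","wb"))
def top(d,z=.036,x0=.48,x1=.60,y0=.05,y1=.33,s=2000):
    # fixed top-down view, fixture-aligned: columns = fixture y, rows = fixture x
    a=-.056; O=np.array([.538,.186]); ex=np.array([np.cos(a),np.sin(a)]); ey=np.array([-np.sin(a),np.cos(a)])
    H,W=int(.12*s),int(.25*s); r,c=np.mgrid[0:H,0:W]
    fx=(r/s-.06); fy=(c/s-.135)
    X=np.c_[(O[0]+fx*ex[0]+fy*ey[0]).ravel(),(O[1]+fx*ex[1]+fy*ey[1]).ravel(),np.full(H*W,z)]
    p=proj(d,X).astype(np.float32).reshape(H,W,2)
    return cv2.remap(d["color"][:,:,::-1],p[:,:,0].copy(),p[:,:,1].copy(),cv2.INTER_LINEAR)
t=top(D["wrist"]); s=cv2.resize(D["scene"]["color"][145:190,290:390,::-1],None,fx=5,fy=5,interpolation=cv2.INTER_CUBIC)
out=np.vstack([t,s]); 
for k in range(0,500,20): cv2.line(out,(k,0),(k,4 if k%100 else 10),(0,0,255),1)
cv2.imwrite(f"pics/L{n}.png",out)
E
python3 look.py 3
```

```text
3 15.67 [0.5382 0.1862 0.0517] [-2.1  1.4  5.5] [ 0.162  0.324 -0.24 ] w 0.0133 yaw 100.3
```

View pics/L3.png

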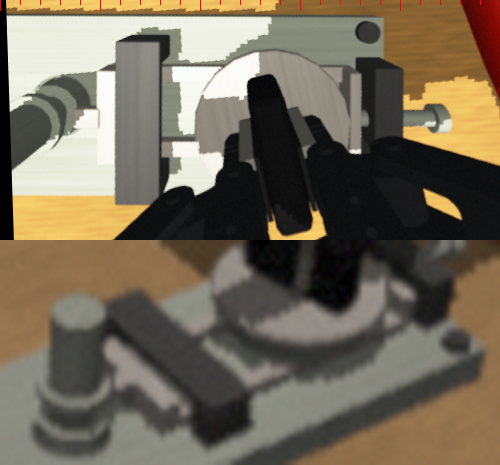

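The fixture-aligned top view is clear: the bolt's cross piece has its edge at column 97 and the rod head at 452. A drop would shift both 12 px left. I go on in small steps.

jog_arm(travel=[[0,0,0],[0,0,0],[0,0,0]], dr=[[0,0,-0.06],[0,0,-0.06],[0,0,0]])

```text
time_s: 16.02
position: [0.5381, 0.1862, 0.0516]
tool_rot: [[-0.998, -0.058, 0.0], [-0.058, 0.998, 0.0], [-0.0, 0.0, -1.0]]
ft_force: [-2.2, 0.8, 5.2]
grip_width: 0.013
```

```bash
python3 look.py 4
```

```text
4 16.02 [0.5381 0.1862 0.0516] [-2.2  0.8  5.2] [ 0.175  0.321 -0.151] w 0.013 yaw 93.3
```

View pics/L4.png

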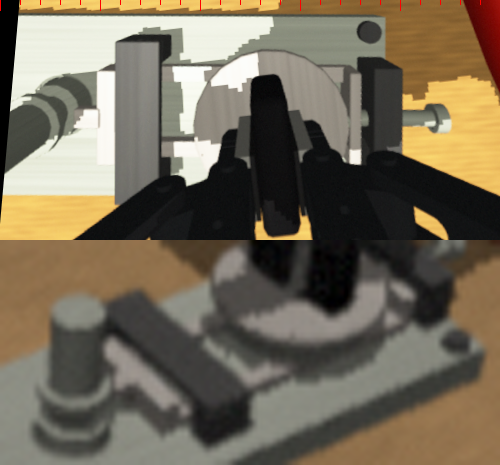

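jog_arm(travel=[[0,0,0],[0,0,0]], dr=[[0,0,-0.08],[0,0,0]])

```text
time_s: 16.28
position: [0.5381, 0.1862, 0.0516]
tool_rot: [[-1.0, 0.023, 0.0], [0.023, 1.0, 0.0], [-0.0, 0.0, -1.0]]
ft_force: [-1.7, 1.4, 5.4]
grip_width: 0.0136
```

```bash
python3 look.py 5
```

```text
5 16.28 [0.5381 0.1862 0.0516] [-1.7  1.4  5.4] [ 0.192  0.336 -0.152] w 0.0136 yaw 88.7
```

View pics/L5.png

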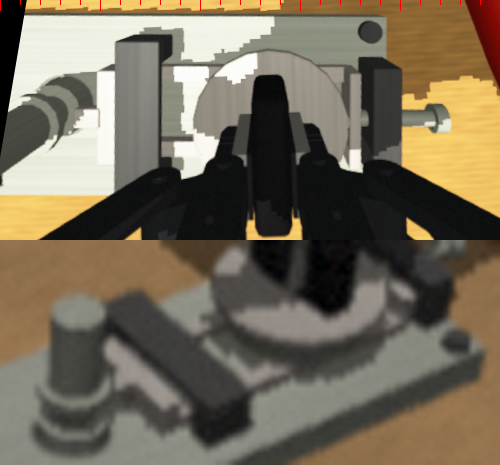

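jog_arm(travel=[[0,0,0],[0,0,0]], dr=[[0,0,-0.08],[0,0,0]])

```text
time_s: 16.55
position: [0.5381, 0.1863, 0.0517]
tool_rot: [[-0.995, 0.102, 0.0], [0.102, 0.995, 0.0], [-0.0, 0.0, -1.0]]
ft_force: [-2.6, 1.8, 5.3]
grip_width: 0.0134
```

```bash
cat >> look.py <<'E'
ref=cv2.imread("pics/L5.png")
for nm,(r0,r1,c0,c1) in dict(rod=(98,138,412,458),cross=(66,112,84,112)).items():
    m=cv2.matchTemplate(out[r0-6:r1+6,c0-20:c1+20],ref[r0:r1,c0:c1],cv2.TM_CCOEFF_NORMED); _,v,_,l=cv2.minMaxLoc(m); print(nm,"shift px",l[0]-20,"score",round(v,2))
E
python3 look.py 6
```

```text
6 16.55 [0.5381 0.1863 0.0517] [-2.6  1.8  5.3] [ 0.236  0.421 -0.15 ] w 0.0134 yaw 84.1
rod shift px 0 score 0.96
cross shift px 0 score 1.0
```

View pics/L6.png

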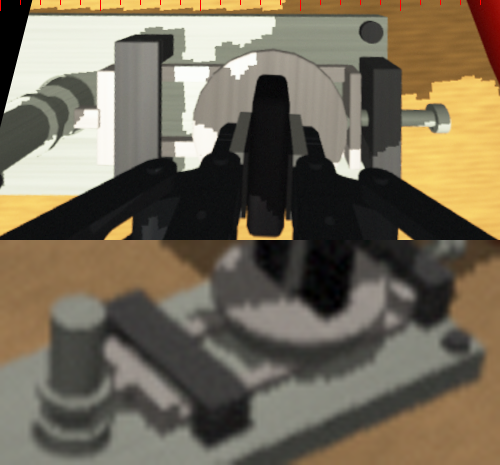

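The template match works and shows no shift. On I go; 0.78 rad has been turned so far.

jog_arm(travel=[[0,0,0],[0,0,0]], dr=[[0,0,-0.08],[0,0,0]])

```text
time_s: 16.82
position: [0.5381, 0.1863, 0.0516]
tool_rot: [[-0.983, 0.182, 0.0], [0.182, 0.983, 0.0], [-0.0, 0.0, -1.0]]
ft_force: [-2.2, 1.7, 6.1]
grip_width: 0.0133
```

```bash
python3 look.py 7
```

```text
7 16.82 [0.5381 0.1863 0.0516] [-2.2  1.7  6.1] [ 0.25   0.308 -0.124] w 0.0133 yaw 79.5
rod shift px 0 score 0.82
cross shift px 0 score 0.99
```

jog_arm(travel=[[0,0,0],[0,0,0]], dr=[[0,0,-0.08],[0,0,0]])

```text
time_s: 17.08
position: [0.5382, 0.1863, 0.0516]
tool_rot: [[-0.966, 0.26, 0.0], [0.26, 0.966, 0.0], [-0.0, 0.0, -1.0]]
ft_force: [-2.9, 2.0, 5.1]
grip_width: 0.0133
```

```bash
python3 look.py 8
```

```text
8 17.08 [0.5382 0.1863 0.0516] [-2.9  2.   5.1] [ 0.308  0.356 -0.195] w 0.0133 yaw 75.0
rod shift px 1 score 0.79
cross shift px 1 score 0.98
```

jog_arm(travel=[[0,0,0],[0,0,0]], dr=[[0,0,-0.08],[0,0,0]])

```text
time_s: 17.35
position: [0.5381, 0.1863, 0.0516]
tool_rot: [[-0.942, 0.336, 0.0], [0.336, 0.942, 0.0], [-0.0, 0.0, -1.0]]
ft_force: [-1.9, 1.2, 5.2]
grip_width: 0.0134
```

```bash
python3 look.py 9
```

```text
9 17.35 [0.5381 0.1863 0.0516] [-1.9  1.2  5.2] [ 0.251  0.399 -0.109] w 0.0134 yaw 70.4
rod shift px 0 score 0.74
cross shift px 1 score 0.97
```

View pics/L9.png

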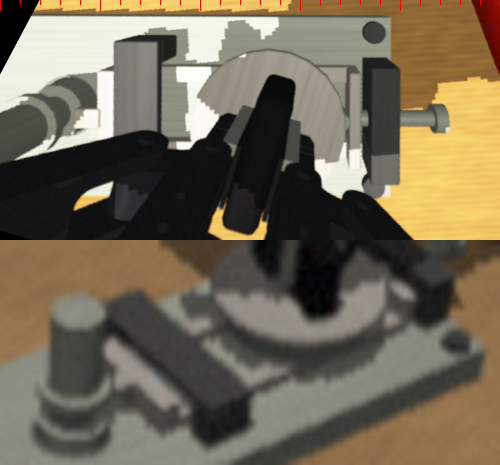

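No drop yet at 1.02 rad (rod head still at 450), and the bar follows the grip.

jog_arm(travel=[[0,0,0],[0,0,0]], dr=[[0,0,-0.08],[0,0,0]])

```text
time_s: 17.62
position: [0.5381, 0.1864, 0.0517]
tool_rot: [[-0.912, 0.41, 0.0], [0.41, 0.912, 0.0], [-0.0, 0.0, -1.0]]
ft_force: [-2.2, 1.6, 7.1]
grip_width: 0.0131
```

```bash
python3 look.py 10
```

```text
10 17.62 [0.5381 0.1864 0.0517] [-2.2  1.6  7.1] [ 0.338  0.307 -0.205] w 0.0131 yaw 65.8
rod shift px 0 score 0.71
cross shift px 1 score 0.96
```

jog_arm(travel=[[0,0,0],[0,0,0]], dr=[[0,0,-0.08],[0,0,0]])

```text
time_s: 17.88
position: [0.5381, 0.1864, 0.0516]
tool_rot: [[-0.876, 0.482, 0.0], [0.482, 0.876, 0.0], [0.0, 0.001, -1.0]]
ft_force: [-2.1, 2.1, 5.6]
grip_width: 0.0134
```

```bash
python3 look.py 11
```

```text
11 17.88 [0.5381 0.1864 0.0516] [-2.1  2.1  5.6] [ 0.371  0.39  -0.138] w 0.0134 yaw 61.2
rod shift px 0 score 0.69
cross shift px 1 score 0.94
```

jog_arm(travel=[[0,0,0],[0,0,0]], dr=[[0,0,-0.08],[0,0,0]])

```text
time_s: 18.15
position: [0.5382, 0.1864, 0.0517]
tool_rot: [[-0.835, 0.55, 0.0], [0.55, 0.835, 0.001], [0.0, 0.001, -1.0]]
ft_force: [-1.7, 1.9, 6.3]
grip_width: 0.0132
```

```bash
python3 look.py 12
```

```text
12 18.15 [0.5382 0.1864 0.0517] [-1.7  1.9  6.3] [ 0.337  0.347 -0.13 ] w 0.0132 yaw 56.6
rod shift px 0 score 0.69
cross shift px 0 score 0.46
```

View pics/L12.png

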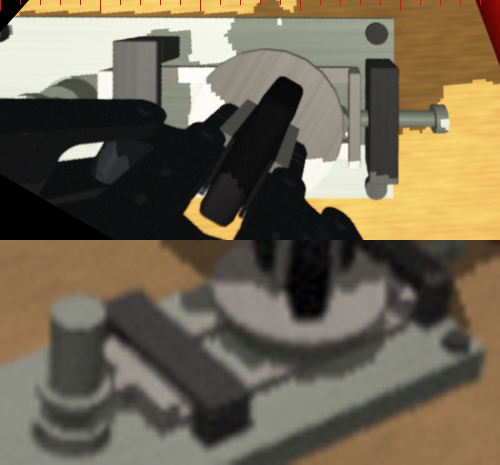

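The rod head is still at 449. A finger now hides the cross piece, so I re-reference on the rod head and the roller plate (355,115).

jog_arm(travel=[[0,0,0],[0,0,0]], dr=[[0,0,-0.08],[0,0,0]])

```text
time_s: 18.42
position: [0.5382, 0.1864, 0.0517]
tool_rot: [[-0.788, 0.615, 0.0], [0.615, 0.788, 0.001], [-0.0, 0.001, -1.0]]
ft_force: [-1.6, 3.2, 5.1]
grip_width: 0.0134
```

```bash
sed -i 's#pics/L5.png#pics/L12.png#; s#cross=(66,112,84,112)#plate=(64,110,340,366)#' look.py; python3 look.py 13
```

```text
13 18.42 [0.5382 0.1864 0.0517] [-1.6  3.2  5.1] [ 0.381  0.278 -0.173] w 0.0134 yaw 52.0
rod shift px 0 score 0.82
plate shift px 1 score 0.91
```

jog_arm(travel=[[0,0,0],[0,0,0]], dr=[[0,0,-0.08],[0,0,0]])

```text
time_s: 18.68
position: [0.5382, 0.1864, 0.0516]
tool_rot: [[-0.737, 0.676, 0.0], [0.676, 0.737, 0.001], [0.0, 0.001, -1.0]]
ft_force: [-2.1, 3.1, 4.6]
grip_width: 0.0135
```

```bash
python3 look.py 14
```

```text
14 18.68 [0.5382 0.1864 0.0516] [-2.1  3.1  4.6] [ 0.381  0.322 -0.108] w 0.0135 yaw 47.5
rod shift px 0 score 0.74
plate shift px 1 score 0.83
```

jog_arm(travel=[[0,0,0],[0,0,0]], dr=[[0,0,-0.08],[0,0,0]])

```text
time_s: 18.95
position: [0.5382, 0.1864, 0.0516]
tool_rot: [[-0.681, 0.732, 0.0], [0.732, 0.681, 0.001], [0.0, 0.001, -1.0]]
ft_force: [-1.1, 2.1, 5.4]
grip_width: 0.0134
```

```bash
python3 look.py 15
```

```text
15 18.95 [0.5382 0.1864 0.0516] [-1.1  2.1  5.4] [ 0.47   0.296 -0.186] w 0.0134 yaw 42.9
rod shift px 0 score 0.63
plate shift px 2 score 0.73
```

View pics/L15.png

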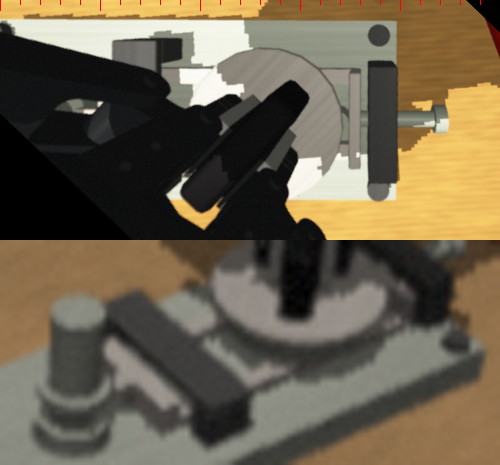

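No drop at 1.5 rad: rod head at 448, plate at 355.

jog_arm(travel=[[0,0,0],[0,0,0]], dr=[[0,0,-0.08],[0,0,0]])

```text
time_s: 19.22
position: [0.5382, 0.1864, 0.0517]
tool_rot: [[-0.62, 0.784, 0.0], [0.784, 0.62, 0.001], [0.0, 0.001, -1.0]]
ft_force: [-1.0, 2.4, 6.2]
grip_width: 0.0132
```

```bash
sed -i 's#pics/L12.png#pics/L15.png#' look.py; python3 look.py 16
```

```text
16 19.22 [0.5382 0.1864 0.0517] [-1.   2.4  6.2] [ 0.426  0.268 -0.132] w 0.0132 yaw 38.3
rod shift px 0 score 0.93
plate shift px 0 score 0.93
```

jog_arm(travel=[[0,0,0],[0,0,0]], dr=[[0,0,-0.08],[0,0,0]])

```text
time_s: 19.48
position: [0.5382, 0.1864, 0.0517]
tool_rot: [[-0.556, 0.831, 0.001], [0.831, 0.556, 0.001], [0.0, 0.001, -1.0]]
ft_force: [-2.1, 3.6, 4.6]
grip_width: 0.0133
```

```bash
python3 look.py 17
```

```text
17 19.48 [0.5382 0.1864 0.0517] [-2.1  3.6  4.6] [ 0.523  0.269 -0.18 ] w 0.0133 yaw 33.8
rod shift px 0 score 0.86
plate shift px 0 score 0.84
```

jog_arm(travel=[[0,0,0],[0,0,0]], dr=[[0,0,-0.08],[0,0,0]])

```text
time_s: 19.75
position: [0.5383, 0.1865, 0.0517]
tool_rot: [[-0.488, 0.873, 0.001], [0.873, 0.488, 0.001], [0.0, 0.001, -1.0]]
ft_force: [-1.5, 2.3, 5.0]
grip_width: 0.0135
```

```bash
python3 look.py 18
```

```text
18 19.75 [0.5383 0.1865 0.0517] [-1.5  2.3  5. ] [ 0.43   0.243 -0.197] w 0.0135 yaw 29.2
rod shift px 0 score 0.76
plate shift px 0 score 0.72
```

View pics/L18.png

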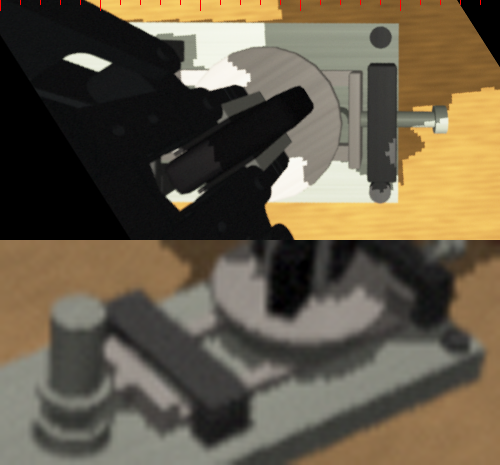

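Still riding at 1.74 rad: rod head at 447, cross piece unchanged in the scene view.

jog_arm(travel=[[0,0,0],[0,0,0]], dr=[[0,0,-0.08],[0,0,0]])

```text
time_s: 20.02
position: [0.5383, 0.1865, 0.0516]
tool_rot: [[-0.417, 0.909, 0.001], [0.909, 0.417, 0.001], [0.0, 0.001, -1.0]]
ft_force: [-1.4, 2.5, 5.4]
grip_width: 0.0133
```

```bash
sed -i 's#pics/L15.png#pics/L18.png#' look.py; python3 look.py 19
```

```text
19 20.02 [0.5383 0.1865 0.0516] [-1.4  2.5  5.4] [ 0.553  0.314 -0.161] w 0.0133 yaw 24.6
rod shift px 0 score 0.93
plate shift px 0 score 0.96
```

jog_arm(travel=[[0,0,0],[0,0,0]], dr=[[0,0,-0.08],[0,0,0]])

```text
time_s: 20.28
position: [0.5383, 0.1865, 0.0517]
tool_rot: [[-0.343, 0.939, 0.001], [0.939, 0.343, 0.001], [0.001, 0.001, -1.0]]
ft_force: [-0.8, 3.9, 4.8]
grip_width: 0.0132
```

```bash
python3 look.py 20
```

```text
20 20.28 [0.5383 0.1865 0.0517] [-0.8  3.9  4.8] [ 0.514  0.22  -0.17 ] w 0.0132 yaw 20.1
rod shift px 0 score 0.88
plate shift px 0 score 0.91
```

jog_arm(travel=[[0,0,0],[0,0,0]], dr=[[0,0,-0.08],[0,0,0]])

```text
time_s: 20.55
position: [0.5384, 0.1865, 0.0517]
tool_rot: [[-0.267, 0.964, 0.001], [0.964, 0.267, 0.001], [0.001, 0.001, -1.0]]
ft_force: [-0.6, 4.5, 4.6]
grip_width: 0.013
```

```bash
python3 look.py 21
```

```text
21 20.55 [0.5384 0.1865 0.0517] [-0.6  4.5  4.6] [ 0.632  0.26  -0.285] w 0.013 yaw 15.5
rod shift px -1 score 0.84
plate shift px -1 score 0.86
```

View pics/L21.png

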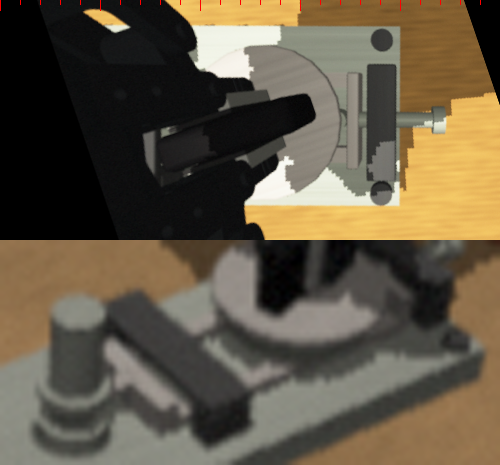

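A shift of −1 px may be the onset or only view drift, so I take a smaller step.

jog_arm(travel=[[0,0,0],[0,0,0]], dr=[[0,0,-0.06],[0,0,0]])

```text
time_s: 20.82
position: [0.5384, 0.1865, 0.0517]
tool_rot: [[-0.21, 0.978, 0.001], [0.978, 0.21, 0.001], [0.001, 0.001, -1.0]]
ft_force: [-0.2, 3.5, 5.3]
grip_width: 0.0131
```

```bash
sed -i 's#pics/L18.png#pics/L21.png#' look.py; python3 look.py 22
```

```text
22 20.82 [0.5384 0.1865 0.0517] [-0.2  3.5  5.3] [ 0.599  0.186 -0.263] w 0.0131 yaw 12.1
rod shift px -3 score 0.92
plate shift px -3 score 0.94
```

The drop has begun: −4 px in all, about 2 mm. I continue gently.

jog_arm(travel=[[0,0,0],[0,0,0]], dr=[[0,0,-0.04],[0,0,0]])

```text
time_s: 21.08
position: [0.5384, 0.1865, 0.0517]
tool_rot: [[-0.172, 0.985, 0.001], [0.985, 0.172, 0.001], [0.001, 0.001, -1.0]]
ft_force: [-0.8, 3.8, 5.3]
grip_width: 0.0134
```

```bash
python3 look.py 23
```

```text
23 21.08 [0.5384 0.1865 0.0517] [-0.8  3.8  5.3] [ 0.723  0.194 -0.305] w 0.0134 yaw 9.9
rod shift px -6 score 0.83
plate shift px -8 score 0.85
```

View pics/L23.png

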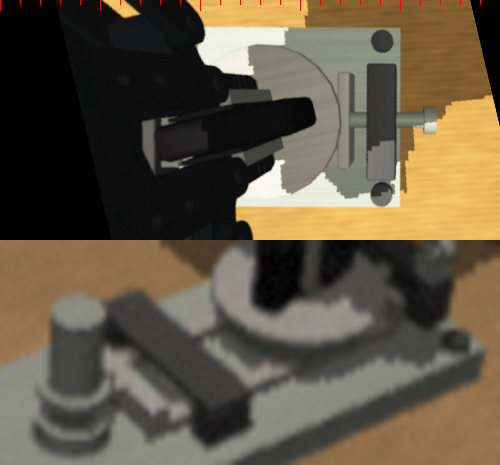

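jog_arm(travel=[[0,0,0],[0,0,0]], dr=[[0,0,-0.03],[0,0,0]])

```text
time_s: 21.35
position: [0.5384, 0.1865, 0.0517]
tool_rot: [[-0.143, 0.99, 0.001], [0.99, 0.143, 0.001], [0.001, 0.001, -1.0]]
ft_force: [-2.1, 4.7, 5.7]
grip_width: 0.0133
```

```bash
python3 look.py 24
```

```text
24 21.35 [0.5384 0.1865 0.0517] [-2.1  4.7  5.7] [0.721 0.199 0.061] w 0.0133 yaw 8.2
rod shift px -5 score 0.82
plate shift px -9 score 0.84
```

View pics/L24.png

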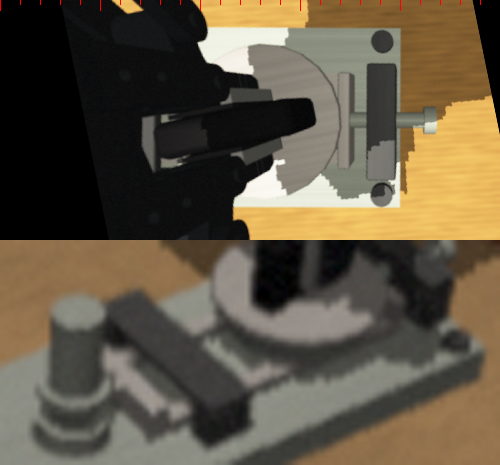

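The bolt looks the same as in the picture before, so it may have bottomed. I check the amount of travel before letting go.

```bash
python3 - <<'E'
from ov import *
L={k:pickle.load(open(f"L{k}.pkl","rb")) for k in(5,18,20,21,22,23,24)}
d=L[24]["scene"]
a=-.056;ey=np.array([-np.sin(a),np.cos(a),0]);p=np.array([.534,.098,.03])
print("6mm in scene px",proj(d,p-.006*ey)-proj(d,p))
for k in(18,20,21,22,23,24):
    c=L[k]["scene"]["color"]; 
    c=cv2.resize(c[150:185,305:335,::-1],None,fx=12,fy=12,interpolation=cv2.INTER_CUBIC); L[k]["c"]=c
cv2.imwrite("pics/cmp.png",np.hstack([L[20]["c"],L[24]["c"]]))
# wrist: head of rod and plate in raw image, 20 vs 24
from look import top
E
python3 - <<'E'
import pickle,numpy as np,cv2,sys
sys.path.insert(0,'.')
from ov import *
def raw(k):
    d=pickle.load(open(f"L{k}.pkl","rb"))["wrist"]
    a=-.056; O=np.array([.538,.186]); ex=np.array([np.cos(a),np.sin(a)]); ey=np.array([-np.sin(a),np.cos(a)])
    s=6000;z=.032;H,W=int(.03*s),int(.08*s); r,c=np.mgrid[0:H,0:W]; fx=r/s-.015; fy=c/s+.03
    X=np.c_[(O[0]+fx*ex[0]+fy*ey[0]).ravel(),(O[1]+fx*ex[1]+fy*ey[1]).ravel(),np.full(H*W,z)]
    p=proj(d,X).astype(np.float32).reshape(H,W,2)
    return cv2.remap(d["color"][:,:,::-1],p[:,:,0].copy(),p[:,:,1].copy(),cv2.INTER_LINEAR)
cv2.imwrite("pics/cmp2.png",np.vstack([raw(20),raw(23),raw(24)]))
E
```

```text
6mm in scene px [[-2.37346712  1.00362232]]Traceback (most recent call last):
  File "<stdin>", line 11, in <module>
  File "look.py", line 3, in <module>
    n=sys.argv[1]
      ~~~~~~~~^^^
IndexError: list index out of range
```

View pics/cmp.png

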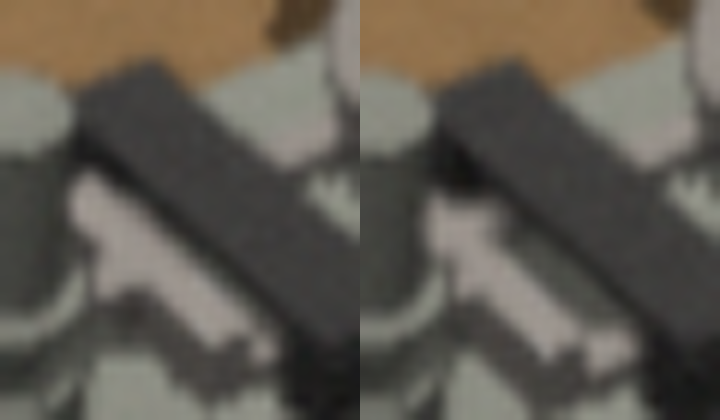

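View pics/cmp2.png

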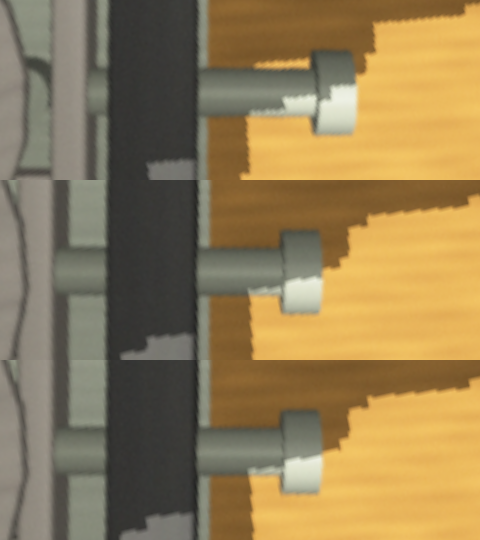

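The rod head moved from 357 to 322 px at 6 px/mm, and the plate by the same amount. That is 5.8 mm, a full drop, and the last two pictures agree. I stop turning, let go and go straight up.

jog_arm(travel=[[0,0,0],[0,0,0],[0,0,0],[0,0,0],[0,0,0]], dr=[[0,0,0],[0,0,0],[0,0,0],[0,0,0],[0,0,0]], jaw=0.045)

```text
time_s: 21.87
position: [0.5382, 0.1858, 0.0512]
tool_rot: [[-0.141, 0.99, -0.0], [0.99, 0.141, -0.0], [-0.0, -0.0, -1.0]]
ft_force: [-0.2, -0.7, -0.3]
grip_width: 0.0454
```

jog_arm(travel=[[0,0,0.006],[0,0,0.012],[0,0,0.014],[0,0,0.014],[0,0,0.014],[0,0,0.014],[0,0,0.014],[0,0,0.014],[0,0,0.01],[0,0,0.006],[0,0,0],[0,0,0]], dr=[[0,0,0],[0,0,0],[0,0,0],[0,0,0],[0,0,0],[0,0,0],[0,0,0],[0,0,0],[0,0,0],[0,0,0],[0,0,0],[0,0,0]])

```text
time_s: 22.87
position: [0.538, 0.1859, 0.1692]
tool_rot: [[-0.141, 0.99, -0.0], [0.99, 0.141, -0.0], [-0.0, -0.0, -1.0]]
ft_force: [0.6, -0.6, -1.3]
grip_width: 0.0448
```

```bash
python3 - <<'E'
from ov import *
D={n:get_image(n) for n in["scene","side","wrist"]}
pickle.dump(D,open("d99.pkl","wb"))
o=observe();print(o["time_s"],o["position"],o["grip_width"],o["ft_force"])
S=(.5315,.0712);zb=.003
cv=[(circ(S,.015,zb+.041),(255,255,0)),(circ(S,.011,zb+.078),(255,0,255))]
overlay(D,"scene","fs",270,120,400,210,6,cv)
cv2.imwrite("pics/fsc.png",D["scene"]["color"][:,:,::-1]);cv2.imwrite("pics/fw.png",D["wrist"]["color"][:,:,::-1])
overlay(D,"side","fi",220,120,290,205,7,cv)
E
```

```text
23.0167 [0.53785933 0.18594305 0.16859797] 0.045076198498404864 [ 0.08220007 -0.10535836 -0.06835347]
```

View pics/fs.png

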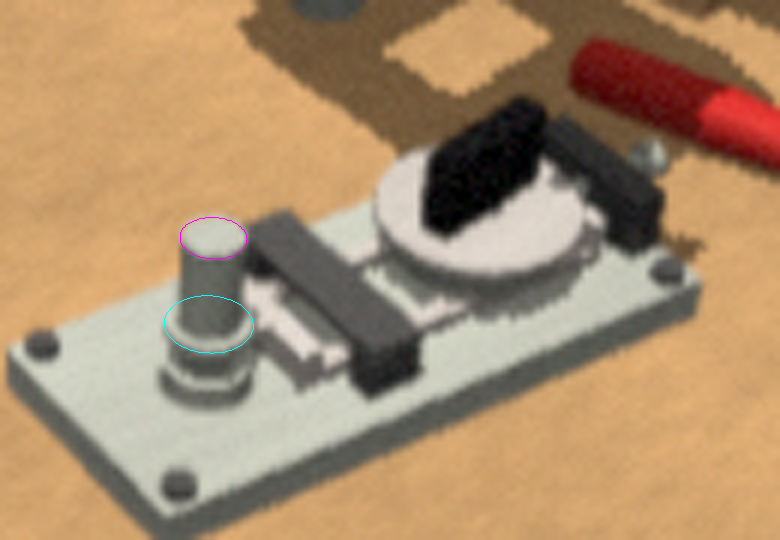

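View pics/fw.png

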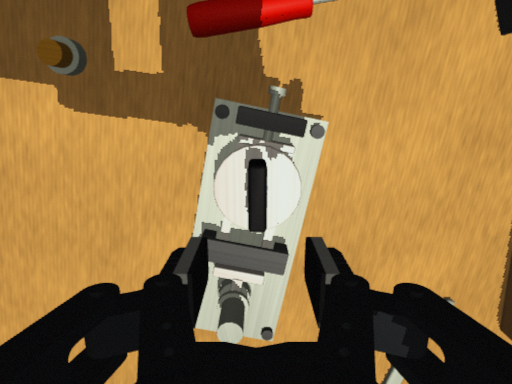

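View pics/fsc.png

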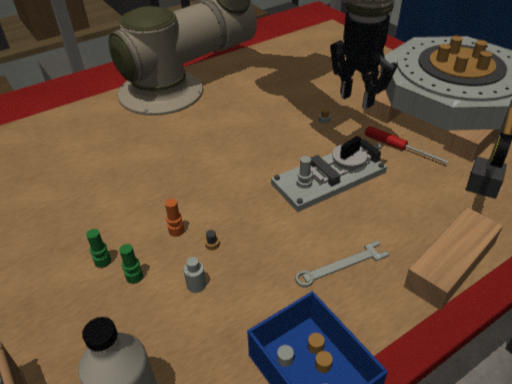

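The plug stands home with its stem top on the overlay at (213,238) in the crop. The bolt's cross piece is clear of the bridge and stays dropped, the gripper is free, and the plain plug and fitting are where they were. I hand in.

```bash
python3 -c "
from rig import *
print(close_job())"
```

```text
the job is handed in; nothing more can be done
None
```

The grooved steel plug is fully home in the socket, the bolt has dropped into its groove, and I have let go of the knob. I handed the job in at about 23 s of the 72 s allowed.

- **Plug:** It seated gently. Contact came at TCP z = 0.0492 m, exactly the expected home height, with only about 10 N of rise in force. After release, its stem top matched the predicted home position in the cameras.
- **Knob:** One grip turned it clockwise about 2.1 rad, in 0.03–0.08 rad steps once near the earliest notch position. The bolt's rod and roller plate moved about 5.8 mm (6 mm expected) and did not move on the last step, so I stopped there. That last step was at most about 0.07 rad past the full drop, inside the 0.2 rad of play.
- **Final pictures:** The bolt is still dropped, the plain plug and the fitting are where they stood, and the robot touches nothing.

Two checks were not clean:
- **Fixed cameras:** Scene and side disagreed by 4–5 mm in y, so I placed the plug on the wrist view and plug-to-socket differences.
- **Wrist torque:** It was noisy and rose by about 0.36 N m on the last 0.03 rad step, which I could not fully explain. It may mean the notch wall was just being touched; I judged the drop by the pictures.

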